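Fit the strap plate under the T-stud of a key-drilling jig

TASK

Fit the loose strap plate onto the drill jig: tilt it nose down, hook its oblong eye under the stud's wide head, feeling for the stem, then level it so that it cannot lift off and lower its tail hole over the dowel, until it lies flat on the jig. Be gentle: while it is tilted press it against the stud or jig with no more than 10 N, and never with more than 25 N; then let go of it, and leave the other things on the bench where they are.

Things in the scene. Friction and masses are not known exactly. Their poses are not given: they have to be found in the camera images.
- jig: Fixed dark steel drill jig, a block 190 (x) x 64 (y) x 30 mm high, with a T-headed stud near its robot-side end and a small dowel near its far end. Origin at the centre of its underside, z up, x along its length from stud to dowel (roughly away from the robot). Brass rods lie flush in its top. Fitted, plate x and jig x point the same way.
- jig_stud (a point): Slot middle on jig top face, at jig x -59 mm, y 0, axes as jig. The stud is clamped up to 12 mm either way along jig x from here (not measured: feel for its stem). Stem: round, 10 mm diameter, bare for 18 mm above the jig top; above it a bar head 63 (along jig x) x 16 (y) x 5 mm thick, centred on the stem, its top 23 mm above the jig top.
- jig_dowel (a point): Foot of the dowel, on the jig's top face at jig x = +51 mm, y = 0. Dowel 8 mm diameter, 7 mm high, with a tapered tip.
- strap_grip (a point): Centre of the black grip of the loose strap plate, 21 mm above the plate's underside. Grip 30 (x) x 14 (y) x 34 mm tall on a flat steel plate 154 x 44 x 4 mm, 0.15 to 0.31 kg in all, lying flat, grip up. Plate x: its length, from the grip centre 104 mm to -x (nose, eye end) and 50 mm to +x (tail); z up. Pinch it across its 14 mm.
- strap_eye (a point): Centre of the eye, at the plate's underside, 74 mm to -x of the grip. Eye 40 (x) x 24 mm (y), with a 10 mm lip before it at the nose. The head cannot pass it level: tilted 25 degrees nose down, the lip goes down past the head's robot-side end, then in under the head until its inner edge meets the stem; only then does the eye's other end clear the head as the tail is lowered.
- strap_hole (a point): Centre of the 14 x 14 mm square hole in the tail, at the plate's underside, 36 mm to +x of the grip; it drops over the dowel.
- key_ring: Bystander, to be left alone: loose brass ring 28 mm across, 6 mm high; origin at its underside or middle.
- bush: Bystander, to be left alone: loose steel bush 32 mm across, 24 mm high; origin at its underside or middle.
- driver: Bystander, to be left alone: loose screwdriver; origin at its underside or middle.
- oil_bottle: Bystander, to be left alone: amber bottle, 130 mm tall; origin at its underside or middle.
- bench_block: Bystander, to be left alone: bright steel block 75 x 50 x 40 mm; origin at its underside or middle.
- parts_tray: Bystander, to be left alone: grey open tray 130 x 100 x 30 mm; origin at its underside or middle.
- brush: Bystander, to be left alone: loose hand brush; origin at its underside or middle.
Things that resemble listed ones, but are neither listed nor needed, are in the scene too. What is shaped like the part that bears strap_grip but red is not meant. Leave any green look-alike of the jig alone.

How it is judged (in metres and radians):
On the way:
1. the nose lip is hooked in under the stud head with the plate still tilted nose down (angle between strap_grip's own z axis and vertical above 0.2 rad and x of strap_eye in the frame of jig_stud between -0.002 and 0.03 m and y of strap_eye in the frame of jig_stud between -0.008 and 0.008 m and z of strap_eye in the frame of jig_stud between 0 and 0.025 m), for 0.05 s.
At the end, for the whole second after the job is handed in: The strap plate lies flat on the jig's top (within 2.5 mm at both ends, level within 0.04 rad), its eye around the stud beneath the head (eye centre within 6 mm along and 7 mm across of the slot's middle), its tail hole down over the dowel (within 6 mm), released and at rest (angle between strap_grip's own z axis and vertical below 0.04 rad and x of strap_eye in the frame of jig_stud between -0.006 and 0.006 m and y of strap_eye in the frame of jig_stud between -0.007 and 0.007 m and x of strap_hole in the frame of jig_dowel between -0.006 and 0.006 m and y of strap_hole in the frame of jig_dowel between -0.006 and 0.006 m and z of strap_hole in the frame of jig_dowel between -0.003 and 0.0025 m and z of strap_eye in the frame of jig_stud between -0.003 and 0.0025 m and linear speed of strap below 0.01 m/s); the robot touches nothing.
It fails at once if the plate, still tilted, is pressed against the stud or jig with more than 10 N (contact force between strap and jig above 10 N and angle between strap_grip's own z axis and vertical above 0.1 rad).
It fails at once if the plate is pressed against the jig or its stud with more than 25 N (contact force between strap and jig above 25 N).
It fails at once if a bystander is moved more than 20 mm (distance of any of key_ring, bush, driver, oil_bottle, bench_block, parts_tray, brush from where it was at the start of the episode above 0.02 m).
It also fails if it takes over 51 s, if anything falls off the work surface, if the arm or the gripper's body presses on something with over 40 N, if the wrist force passes 120 N, or if a joint passes its speed limit or range.

ROBOT

A 6-joint arm with a two-finger parallel gripper is mounted at the origin on the work surface. World frame = base frame: x ahead of the robot, y to its left, z up, the work surface at z = 0. Lengths are in mm, angles in rad, forces in N, time in s.
With the tool pointing down it reaches from about 425 to 950 mm from the base axis. Payload 3.5 kg.
Tool frame: the origin (TCP) lies at the very end of the fingers, on their centre line; the grasp point (between the pads) lies 19 mm behind it; x points along the fingers, y is the direction in which the jaws open and shut, and the axes are right-handed (so a half turn about x gives the same grasp; the last joint's range is limited). The gripper opens to 85 mm and grips with 20 to 120 N. Pads are 22 mm wide; open, the fingers measure 114 mm over their backs; the gripper's body (76 mm by 85 mm) begins 54 mm behind the grasp point. The pads swing forward as they close: fully open they stand 13 mm farther back than shut.
Start: joints at [1.048, 0.286, 1.577, -0, 1.279, -0.15], TCP at [245.815, 628.634, 231.325] pointing down, gripper open.
Joint ranges: [-2.77, 2.77], [-0.9, 2.22], [0.21, 2.48], [-1.53, 4.67], [0.24, 2.81], [-2.84, 2.84]. Speed limits (rad/s): [2.79, 2.79, 3.14, 3.14, 3.14, 3.14].

INTERFACE

Orientations are given as a unit quaternion [x, y, z, w].
In Python, from station import ctrl, viewer gives the robot as it stands.
- The arm moves only by the shell command python3 -m handwheel 'ROWS' [OPENING] [FORCE]. ROWS is JSON, a list of rows, each an object with "delta_pos": the shift along the tool's x, y, z as a fraction of full scale, a list of three; "turn": the turn about the tool's x as a fraction of full scale. In form: [{"delta_pos": [tx, ty, tz], "turn": turn}, ...]. A call has 1 to 12 rows; each row is the pose to reach, as a shift and turn from the pose commanded when the call began, along the tool's axes at that moment; what a row does not reach only later rows make up. Full scale, the value 1, is 50 cm for a shift and 30 degrees for a turn. A row lasts 1/12 s, in which the tool goes at most 41.7 mm and 7.16 degrees, less where a joint would pass 70% of its speed; a pose out of reach is approached as far as the arm can. A call with a number of a shift or a turn outside -1 to 1 is refused whole. A call with a gripper value outside its range is refused whole. OPENING is the opening, from -1 (shut) to 1 (fully open), so that 0 is half open, set as the call begins (- or left out, the last holds). The fingers move at their own pace and stop on an object; FORCE is the grip in N (left out, the last holds). Time passes only in rows, so rows that repeat a pose let the fingers close. It gives the time, the measured TCP pose, the force and the opening at its end, in the units of the state.
- ctrl.observe(): the state, without advancing time (a new reading comes with each control period).
- viewer.grab_frame(name): name is "scene" or "top" or "wrist"; returns a dict with "pixels" (384x512x3 uint8, blue, green, red), "intrinsics" (3x3 intrinsics, pixels), "view" (4x4, takes a point from world to camera coordinates); the wrist camera has in their place "mount" (4x4, takes a point from camera to tool coordinates, whose origin is the TCP and whose axes are the tool frame's). Camera axes: x right, y down, z forward; pixel columns grow to the right and rows downward; lengths in mm; the calibration is good to about 2 mm. A picture is of the moment at which its call begins: read the wrist's pose just before it. There is no depth.
- ctrl.job_done(): hands the job in, once; it reports no verdict.
Trained networks look in the newest picture that a camera, given by its name, has taken for a name from the list of things; names that differ only in an ending like _2 or _b are one class to them, and where a whole thing is asked for, a point or a joint stands for the part that bears it (a point fixed in the world has none). Each returns a list of dicts, best first, with "p" (0 to 1); they miss things now and then, are a little off and sometimes report something else, mostly with a low value. They report only what shows in the picture. A call takes as long as a camera call. They do not tell look-alikes from the thing itself.
- viewer.regions_of(query, camera): "region" (384x512 bool, what is visible of it) and "rect" ([centre column, centre row, width, height] in pixels, round what is visible of it).
The state is a dict: "time": time; "joints": joint angles; "qd": joint speeds; "effort": joint torques, N m; "position": TCP position; "orientation": TCP orientation; "force": force on the tool from outside, world axes, zero at the start; "moment": the same for the moment, N m; "grip_width": opening from 0.0 (shut) to 1.0 (fully open).
Only numpy, scipy, OpenCV 4.12 (cv2) and the standard library are available. Lean on these libraries where they do the work, as an engineer would, in place of code of your own. Each camera call takes 0.05 s, during which the arm holds its last target.

## Working session

There is one attempt and no reset: what is moved stays moved. The work goes in short steps, Python scripts to look and compute and a shell command to move; the robot and the scene stay as the last step left them, time stands still between calls to the robot, and variables do not carry over. Pictures are saved under pics/ and viewed, and the job is handed in when it is done.

```bash
ls -la; mkdir -p pics; cat > h.py <<'E'
import numpy as np, cv2
from station import ctrl, viewer
def shot(cam,fn):
    s=ctrl.observe(); f=viewer.grab_frame(cam); cv2.imwrite('pics/'+fn,f['pixels']); return s,f
E
python3 - <<'E'
from h import *
import pickle
D={}
for c in ['scene','top','wrist']:
    s,f=shot(c,c+'0.png'); D[c]=(s,f)
    for q in ['strap_grip','jig','strap_eye','strap_hole','jig_stud','jig_dowel','bush','key_ring','driver','oil_bottle','bench_block','parts_tray','brush']:
        print(c,q,[(round(r['p'],2),np.round(r['rect']).tolist()) for r in viewer.regions_of(q,c)][:4])
pickle.dump(D,open('D0.pkl','wb'))
print(s)
E
```

```text
total 12
drwxr-xr-x  3 agent agent 4096 Dec  7 02:20 .
drwxr-xr-x 23 root  root  4096 Dec  7 02:20 ..
drwxr-xr-x  2 agent agent 4096 Dec  7 02:20 pics
scene strap_grip [(0.78, [177.0, 244.0, 55.0, 56.0]), (0.62, [173.0, 334.0, 47.0, 82.0])]
scene jig [(0.88, [326.0, 186.0, 56.0, 72.0]), (0.73, [276.0, 133.0, 23.0, 56.0]), (0.33, [116.0, 276.0, 70.0, 64.0])]
scene strap_eye [(0.94, [174.0, 335.0, 48.0, 80.0]), (0.58, [176.0, 243.0, 50.0, 43.0])]
scene strap_hole [(0.9, [175.0, 244.0, 50.0, 53.0]), (0.75, [174.0, 335.0, 47.0, 80.0]), (0.56, [90.0, 195.0, 78.0, 51.0])]
scene jig_stud [(0.94, [277.0, 133.0, 23.0, 51.0]), (0.79, [325.0, 186.0, 49.0, 66.0])]
scene jig_dowel [(0.84, [276.0, 132.0, 22.0, 54.0]), (0.81, [327.0, 188.0, 56.0, 68.0])]
scene bush [(0.57, [283.0, 250.0, 13.0, 16.0]), (0.53, [327.0, 187.0, 48.0, 66.0]), (0.22, [245.0, 192.0, 5.0, 10.0])]
scene key_ring []
scene driver [(0.64, [327.0, 186.0, 52.0, 67.0]), (0.58, [358.0, 153.0, 16.0, 40.0])]
scene oil_bottle [(0.93, [381.0, 164.0, 21.0, 40.0])]
scene bench_block [(0.93, [109.0, 222.0, 42.0, 33.0]), (0.47, [174.0, 245
[... 1245 characters left out ...]
lock []
wrist parts_tray []
wrist brush []
{'time': 1.4, 'joints': array([ 1.04802304e+00,  2.86313785e-01,  1.57668021e+00,  1.36328960e-05,
        1.27859623e+00, -1.49953555e-01]), 'qd': array([-0.00129384, -0.00199903, -0.00189729, -0.00169969, -0.00038599,
       -0.00048841]), 'effort': array([-5.41283225e-04, -4.05948257e+01, -2.92933846e+01, -1.84775658e-04,
        5.58695974e-04,  6.88535906e-06]), 'position': array([245.80201483, 628.64990088, 231.32639846]), 'orientation': array([ 0.13105332,  0.69486063, -0.13104866,  0.69485249]), 'force': array([ 0.59937192, -0.05340103, -0.23881735]), 'moment': array([-0.01074437,  0.00070457,  0.01056557]), 'grip_width': 0.9983398536366347}
```

```bash
python3 - <<'E'
import cv2
for n in ['scene','top']:
    im=cv2.imread(f'pics/{n}0.png'); 
    cv2.imwrite(f'pics/{n}0b.png',cv2.resize(im,(800,600),interpolation=cv2.INTER_CUBIC))
E
```

```text
(no output)
```

View pics/scene0b.png

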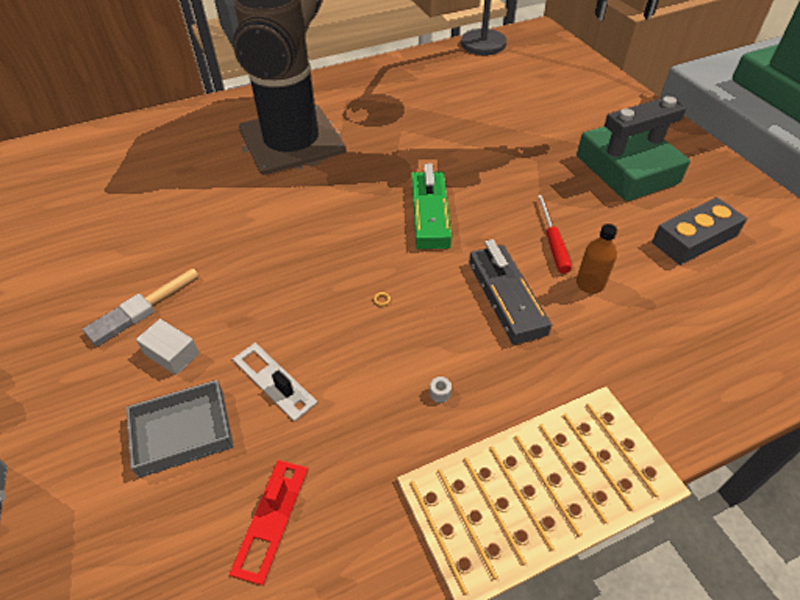

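View pics/top0b.png

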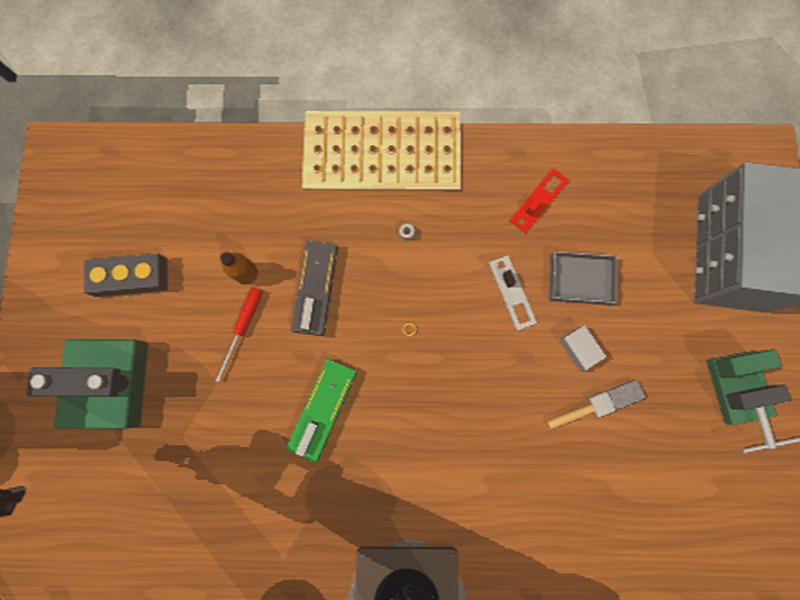

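View pics/wrist0.png

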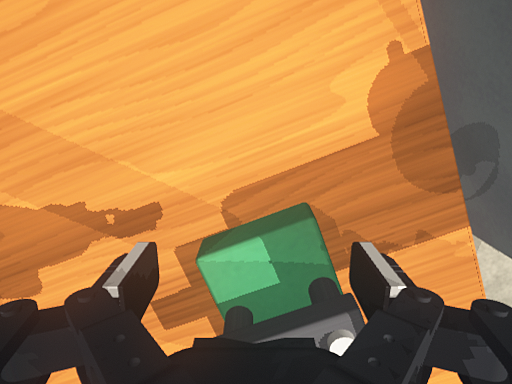

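```bash
python3 - <<'E'
import pickle,cv2,numpy as np
D=pickle.load(open('D0.pkl','rb'))
for c in ['top','scene']:
    f=D[c][1]; print(c,np.round(f['intrinsics'],2).tolist(),np.round(f['view'],4).tolist())
print('mount',np.round(D['wrist'][1]['mount'],4).tolist(),D['wrist'][1]['intrinsics'].tolist())
t=D['top'][1]['pixels'];s=D['scene'][1]['pixels']
def crop(im,x0,y0,w,h,k): return cv2.resize(im[y0:y0+h,x0:x0+w],None,fx=k,fy=k,interpolation=cv2.INTER_CUBIC)
a=crop(t,305,155,45,60,8);b=crop(t,180,150,45,60,8)
cv2.imwrite('pics/c1.png',np.hstack([a,b]))
a=crop(s,145,215,62,58,6);b=crop(s,295,150,62,75,6)
a=cv2.copyMakeBorder(a,0,b.shape[0]-a.shape[0],0,0,0)
cv2.imwrite('pics/c2.png',np.hstack([a,b]))
E
```

```text
top [[351.46, 0.0, 262.08], [0.0, 351.46, 187.56], [0.0, 0.0, 1.0]] [[0.0063, -1.0, -0.0033, -7.3186], [-0.9821, -0.0055, -0.188, 576.8327], [0.188, 0.0044, -0.9822, 1031.894], [0.0, 0.0, 0.0, 1.0]]
scene [[377.89, 0.0, 254.22], [0.0, 377.89, 190.74], [0.0, 0.0, 1.0]] [[0.4111, 0.9115, -0.0115, -236.5218], [0.6913, -0.3199, -0.6479, -352.4366], [-0.5943, 0.2584, -0.7616, 1309.4033], [0.0, 0.0, 0.0, 1.0]]
mount [[0.0002, -0.2759, 0.9612, -142.0559], [1.0, -0.0005, -0.0004, -1.7051], [0.0006, 0.9612, 0.2759, -71.0922], [0.0, 0.0, 0.0, 1.0]] [[323.1494375313304, 0.0, 253.76407162547187], [0.0, 323.1494375313304, 189.096515202496], [0.0, 0.0, 1.0]]
```

View pics/c1.png

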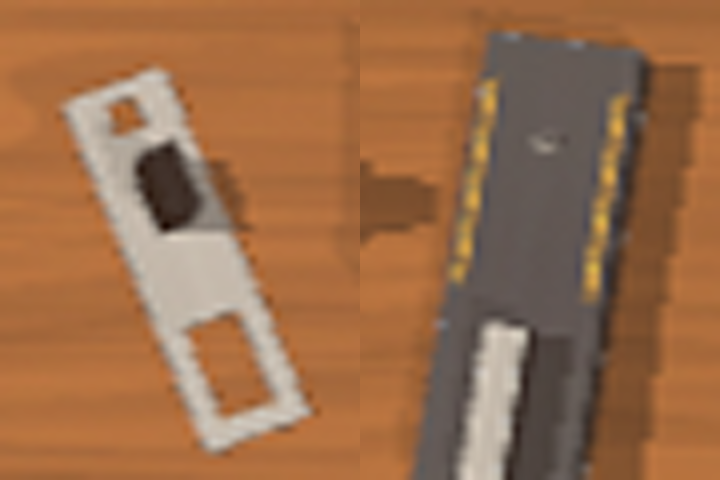

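View pics/c2.png

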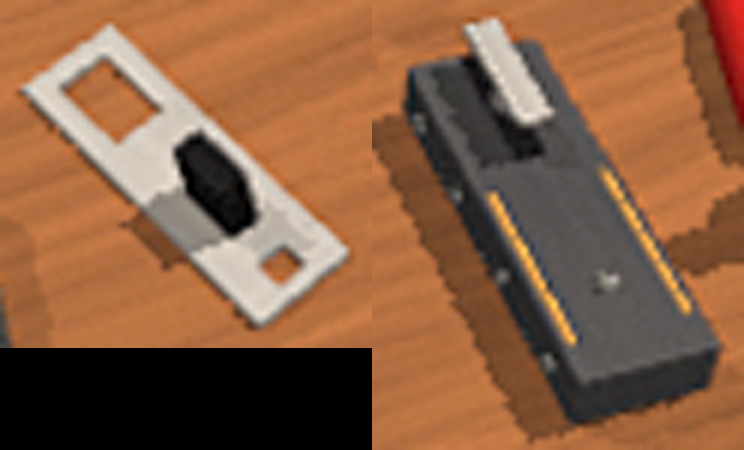

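```bash
cat > fit.py <<'E'
import pickle,cv2,numpy as np
from scipy.optimize import least_squares
D=pickle.load(open('D0.pkl','rb'))
def proj(c,P):
    f=D[c][1]; P=np.atleast_2d(P); q=P@f['view'][:3,:3].T+f['view'][:3,3]; q=q@f['intrinsics'].T; return q[:,:2]/q[:,2:]
def w(p,L): 
    L=np.atleast_2d(L); c,s=np.cos(p[2]),np.sin(p[2]); return np.c_[p[0]+c*L[:,0]-s*L[:,1],p[1]+s*L[:,0]+c*L[:,1],L[:,2]]
def px(c,k,off,a): return (np.array(a,float)+.5)/k-.5+off
def fit(obs,p0):
    r=lambda p: np.concatenate([(proj(c,w(p,L))-u).ravel() for c,L,u in obs])
    s=least_squares(r,p0); return s.x,np.round(s.fun.reshape(-1,2),1).tolist()
pl=np.array([[50,22,4],[50,-22,4],[-104,-22,4],[-104,22,4]])
ut=px('top',8,[305,155],[(65,107),(163,68),(312,412),(212,453)])
us=px('scene',6,[145,215],[(348,252),(262,325),(25,92),(112,25)])
for o in ([('top',pl,ut)],[('scene',pl,us)],[('top',pl,ut),('scene',pl,us)]): print('plate',*fit(o,[700,-180,.3]))
jl=np.array([[95,32,30],[95,-32,30],[-95,-32,30],[-95,32,30]])
jt=px('top',8,[180,150],[(130,33),(280,55)])
js=px('scene',6,[295,150],[(348,347),(206,385),(38,72),(168,42)])
dt=px('top',8,[180,150],[(183,140)]); ds=px('scene',6,[295,150],[(234,281)]); dl=np.array([[51,0,34]])
for o in ([('scene',jl,js),('scene',dl,ds)],[('top',jl[:2],jt),('scene',jl,js),('top',dl,dt),('scene',dl,ds)]): print('jig',*fit(o,[650,150,-.1]))
E
python3 fit.py
```

```text
plate [ 6.15426566e+02 -2.07033481e+02  3.75244308e-01] [[-0.2, -0.3], [-0.0, -0.1], [0.2, 0.3], [0.0, 0.1]]
plate [ 6.18104668e+02 -2.04848321e+02  3.66064591e-01] [[0.5, 0.1], [-0.1, 0.1], [-0.2, -0.5], [-0.1, 0.2]]
plate [ 6.16946316e+02 -2.05607363e+02  3.69403196e-01] [[-0.6, -0.8], [-0.4, -0.6], [-0.4, -0.1], [-0.6, -0.3], [0.0, -0.2], [-0.5, -0.2], [-0.8, -0.6], [-0.7, 0.1]]
jig [ 5.98390501e+02  1.92605873e+02 -1.37792108e-01] [[0.4, 0.6], [-0.1, 0.3], [-0.2, -0.8], [-0.2, -0.6], [0.1, 0.2]]
jig [ 5.96855222e+02  1.93221142e+02 -1.38354182e-01] [[-0.3, -1.1], [0.5, -1.1], [0.2, 0.0], [-0.3, -0.2], [-0.3, -1.2], [-0.3, -1.0], [0.2, -0.3], [0.0, -0.3]]
```

```bash
cat >> h.py <<'E'
from scipy.spatial.transform import Rotation as Rn
def plan(target=None, yaw=None, s=None):
    """target TCP world mm; yaw: wanted direction (rad) of plate-y => jaw axis at yaw+90deg. prints shift in fractions"""
    s=s or ctrl.observe(); R=Rn.from_quat(s['orientation']).as_matrix()
    ja=np.arctan2(R[1,1],R[0,1])
    out={'pos':np.round(s['position'],1).tolist(),'t':s['time'],'toolx':np.round(R[:,0],3).tolist(),'jaw_deg':round(np.degrees(ja),2),'F':np.round(s['force'],2).tolist(),'grip':round(s['grip_width'],3)}
    if target is not None: out['frac']=np.round(R.T@(np.array(target)-s['position'])/500,4).tolist()
    if yaw is not None:
        d=(yaw+np.pi/2-ja+np.pi/2)%np.pi-np.pi/2  # world ccw
        out['turn']=round(float(np.degrees(d)*np.sign(R[2,0])/30),4)
    print(out); return out
E
python3 - <<'E'
from h import *
plan([617,-205.6,200],0.369)
E
```

```text
{'pos': [245.8, 628.6, 231.3], 't': 2.1, 'toolx': [-0.0, -0.0, -1.0], 'jaw_deg': np.float64(68.64), 'F': [-0.59, 0.65, 0.21], 'grip': 1.0, 'frac': [0.0626, -1.2834, 1.2991], 'turn': -1.4168}
```

```bash
R='x'; python3 -m handwheel '[{"delta_pos":[0.05,-0.65,0.65],"turn":-0.7},{"delta_pos":[0.05,-0.65,0.65],"turn":-0.7},{"delta_pos":[0.05,-0.65,0.65],"turn":-0.7},{"delta_pos":[0.05,-0.65,0.65],"turn":-0.7},{"delta_pos":[0.05,-0.65,0.65],"turn":-0.7},{"delta_pos":[0.05,-0.65,0.65],"turn":-0.7},{"delta_pos":[0.05,-0.65,0.65],"turn":-0.7},{"delta_pos":[0.05,-0.65,0.65],"turn":-0.7},{"delta_pos":[0.05,-0.65,0.65],"turn":-0.7},{"delta_pos":[0.05,-0.65,0.65],"turn":-0.7},{"delta_pos":[0.05,-0.65,0.65],"turn":-0.7},{"delta_pos":[0.05,-0.65,0.65],"turn":-0.7}]'; python3 -c "
from h import *
plan([617,-205.6,200],0.369)"
```

```text
time: 3.1
position: [432.4, 202.3, 206.3]
orientation: [0.004, 0.707, -0.005, 0.708]
force: [0.5, -0.2, -0.5]
grip_width: 1.002
{'pos': [432.4, 202.3, 206.3], 't': 3.1, 'toolx': [0.001, -0.002, -1.0], 'jaw_deg': np.float64(89.25), 'F': [0.47, -0.19, -0.54], 'grip': 1.002, 'frac': [0.0151, -0.8108, 0.3799], 'turn': -0.7297}
```

```bash
python3 -m handwheel '[{"delta_pos":[0.1,-0.81,0.37],"turn":-0.73},{"delta_pos":[0.1,-0.81,0.37],"turn":-0.73},{"delta_pos":[0.1,-0.81,0.37],"turn":-0.73},{"delta_pos":[0.1,-0.81,0.37],"turn":-0.73},{"delta_pos":[0.1,-0.81,0.37],"turn":-0.73},{"delta_pos":[0.1,-0.81,0.37],"turn":-0.73},{"delta_pos":[0.1,-0.81,0.37],"turn":-0.73},{"delta_pos":[0.1,-0.81,0.37],"turn":-0.73},{"delta_pos":[0.1,-0.81,0.37],"turn":-0.73},{"delta_pos":[0.1,-0.81,0.37],"turn":-0.73},{"delta_pos":[0.1,-0.81,0.37],"turn":-0.73},{"delta_pos":[0.1,-0.81,0.37],"turn":-0.73}]' 0.3 20; python3 -c "
from h import *
s,f=shot('wrist','w1.png')
plan([617,-205.6,200],0.369)
R=Rn.from_quat(s['orientation']).as_matrix(); print(R,s['joints'])
import pickle; pickle.dump((s,f),open('w1.pkl','wb'))"
```

```text
time: 4.1
position: [614.1, -204.2, 155.3]
orientation: [-0.131, 0.695, 0.13, 0.695]
force: [0.4, 0.2, 0.4]
grip_width: 0.649
{'pos': [613.5, -202.3, 155.3], 't': 4.15, 'toolx': [-0.0, -0.0, -1.0], 'jaw_deg': np.float64(111.31), 'F': [-0.37, -0.49, -0.2], 'grip': 0.65, 'frac': [-0.0893, -0.0088, 0.0041], 'turn': 0.0056}
[[ 8.09379360e-04 -3.63108840e-01  9.31746379e-01]
 [-2.16802297e-03  9.31743857e-01  3.63109741e-01]
 [-9.99997322e-01 -2.31394108e-03 -3.30940597e-05]] [-4.76903148e-01  2.93704417e-01  1.71166605e+00 -1.71526233e-03
  1.13450849e+00 -2.41857928e+00]
```

View pics/w1.png

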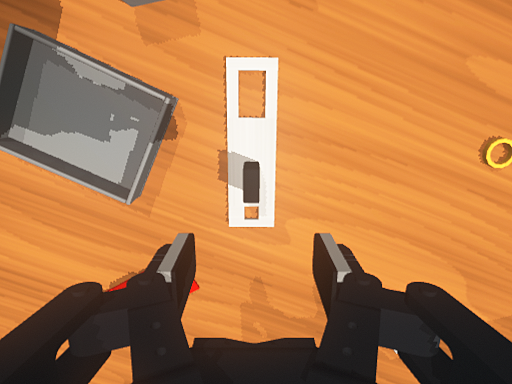

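```bash
cat > fitw.py <<'E'
import numpy as np, pickle
from scipy.optimize import least_squares
from scipy.spatial.transform import Rotation as Rn
def wproj(s,f,P):
    R=Rn.from_quat(s['orientation']).as_matrix(); M=f['mount']
    T=(np.atleast_2d(P)-s['position'])@R; q=(T-M[:3,3])@M[:3,:3]; q=q@f['intrinsics'].T; return q[:,:2]/q[:,2:]
def w(p,L):
    L=np.atleast_2d(L); c,s=np.cos(p[2]),np.sin(p[2]); return np.c_[p[0]+c*L[:,0]-s*L[:,1],p[1]+s*L[:,0]+c*L[:,1],L[:,2]]
def fitw(s,f,L,u,p0):
    r=least_squares(lambda p:(wproj(s,f,w(p,L))-u).ravel(),p0); return r.x,np.round(r.fun.reshape(-1,2),1).tolist()
E
python3 - <<'E'
from fitw import *
s,f=pickle.load(open('w1.pkl','rb'))
L=np.array([[-104,-22,4],[-104,22,4],[50,22,4],[50,-22,4]],float)
print(s['position'],fitw(s,f,L,np.array([(226.5,57),(278,57),(274.5,227),(229,227)]),[617,-205,.37]))
E
```

```text
[ 614.0954388  -204.15533674  155.30897838] (array([ 6.15322497e+02, -2.06557335e+02,  3.66964822e-01]), [[-0.3, 0.2], [0.2, 0.4], [-0.2, -0.3], [0.3, -0.5]])
```

```bash
python3 -c "
from h import *
plan([620.2,-204.5,14],0.367)"
```

```text
{'pos': [613.5, -202.3, 155.3], 't': 4.15, 'toolx': [-0.0, -0.0, -1.0], 'jaw_deg': np.float64(111.31), 'F': [-0.37, -0.49, -0.2], 'grip': 0.65, 'frac': [0.2827, -0.009, 0.011], 'turn': 0.0094}
```

```bash
python3 -m handwheel '[{"delta_pos":[0.1,-0.009,0.011],"turn":0.01},{"delta_pos":[0.2,-0.009,0.011],"turn":0.01},{"delta_pos":[0.2,-0.009,0.011],"turn":0.01},{"delta_pos":[0.2,-0.009,0.011],"turn":0.01},{"delta_pos":[0.2,-0.009,0.011],"turn":0.01},{"delta_pos":[0.2,-0.009,0.011],"turn":0.01}]' ; python3 -c "
from h import *
plan([620.2,-204.5,14],0.367)"
```

```text
time: 4.65
position: [620.7, -200.4, 58.7]
orientation: [-0.131, 0.694, 0.13, 0.696]
force: [-0.1, 0.3, 1.2]
grip_width: 0.649
{'pos': [620.7, -200.4, 58.7], 't': 4.65, 'toolx': [0.003, -0.001, -1.0], 'jaw_deg': np.float64(111.3), 'F': [-0.07, 0.35, 1.21], 'grip': 0.649, 'frac': [0.0893, -0.007, -0.0042], 'turn': 0.009}
```

```bash
python3 -m handwheel '[{"delta_pos":[0.05,-0.007,-0.004],"turn":0.01},{"delta_pos":[0.089,-0.007,-0.004],"turn":0.01},{"delta_pos":[0.089,-0.007,-0.004],"turn":0.01},{"delta_pos":[0.089,-0.007,-0.004],"turn":0.01},{"delta_pos":[0.089,-0.007,-0.004],"turn":0.01}]' ; python3 -c "
from h import *
s,f=shot('wrist','w2.png')
plan([620.2,-204.5,14],0.367)"
```

```text
time: 5.07
position: [620.5, -205.3, 14.7]
orientation: [-0.13, 0.694, 0.128, 0.697]
force: [1.3, 0.7, 0.2]
grip_width: 0.651
{'pos': [620.6, -205.4, 14.8], 't': 5.1167, 'toolx': [0.004, -0.002, -1.0], 'jaw_deg': np.float64(110.96), 'F': [-0.4, 0.14, -0.23], 'grip': 0.652, 'frac': [0.0015, 0.0019, -0.0001], 'turn': -0.0023}
```

View pics/w2.png

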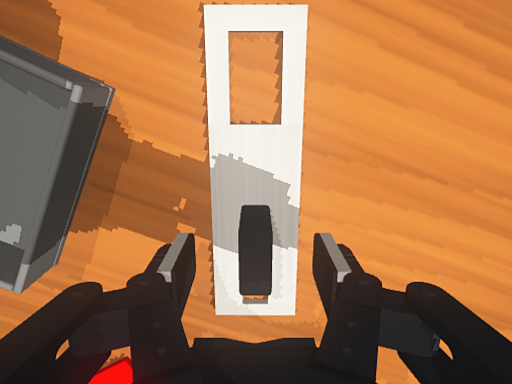

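```bash
python3 -m handwheel '[{"delta_pos":[0,0,0],"turn":0},{"delta_pos":[0,0,0],"turn":0},{"delta_pos":[0,0,0],"turn":0},{"delta_pos":[0,0,0],"turn":0},{"delta_pos":[0,0,0],"turn":0},{"delta_pos":[0,0,0],"turn":0},{"delta_pos":[0,0,0],"turn":0},{"delta_pos":[0,0,0],"turn":0}]' -1 20;  python3 -m handwheel '[{"delta_pos":[-0.02,0,0],"turn":0},{"delta_pos":[-0.05,0,0],"turn":0},{"delta_pos":[-0.1,0,0],"turn":0},{"delta_pos":[-0.16,0,0],"turn":0},{"delta_pos":[-0.16,0,0],"turn":0},{"delta_pos":[-0.16,0,0],"turn":0}]'; python3 -c "
from h import *
import pickle
s,f=shot('wrist','w3.png'); pickle.dump((s,f),open('w3.pkl','wb'))
s,f=shot('scene','s3.png')
cv2.imwrite('pics/s3c.png',cv2.resize(f['pixels'][190:290,120:240],None,fx=5,fy=5))
plan()"
```

```text
time: 5.78
position: [619.3, -205.1, 12.6]
orientation: [-0.129, 0.695, 0.128, 0.696]
force: [-1.4, 0.4, 5.2]
grip_width: 0.16
time: 6.28
position: [620.2, -205.3, 94.8]
orientation: [-0.13, 0.694, 0.127, 0.697]
force: [0.5, -0.2, -2.6]
grip_width: 0.159
{'pos': [617.8, -204.1, 90.7], 't': 6.3833, 'toolx': [-0.002, 0.001, -1.0], 'jaw_deg': np.float64(110.94), 'F': [0.31, 0.49, -2.31], 'grip': 0.157}
```

View pics/w3.png

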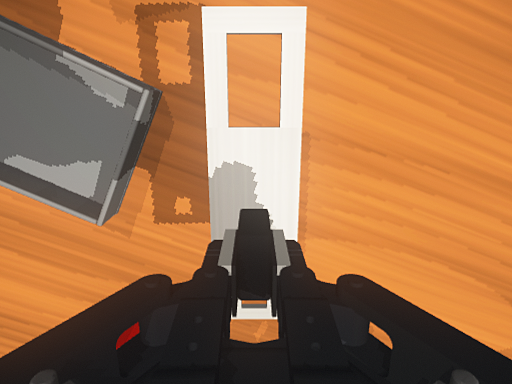

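View pics/s3c.png

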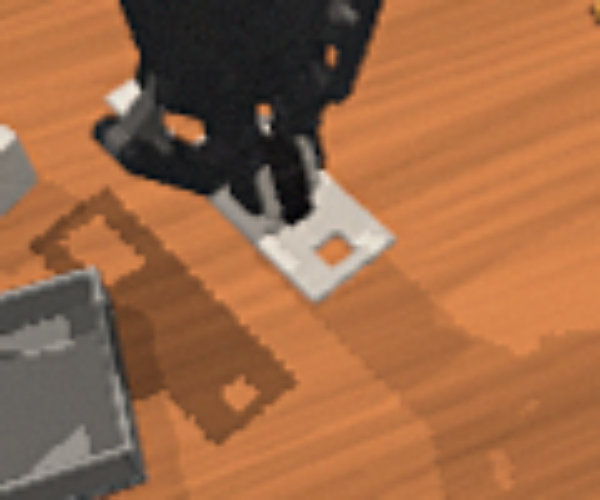

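```bash
python3 -m handwheel '[{"delta_pos":[0.05,0,0],"turn":0},{"delta_pos":[0.1,0,0],"turn":0},{"delta_pos":[0.14,0,0],"turn":0},{"delta_pos":[0.155,0,0],"turn":0},{"delta_pos":[0.158,0,0],"turn":0},{"delta_pos":[0.158,0,0],"turn":0}]'; python3 -m handwheel '[{"delta_pos":[0,0,0],"turn":0},{"delta_pos":[0,0,0],"turn":0},{"delta_pos":[-0.01,0,0],"turn":0},{"delta_pos":[-0.014,0,0],"turn":0},{"delta_pos":[-0.014,0,0],"turn":0}]' -0.3; python3 -c "
from h import *
plan([620.2,-204.5,20],0.367)
import pickle
s,f=shot('wrist','w4.png'); pickle.dump((s,f),open('w4.pkl','wb'))"
```

```text
time: 6.88
position: [616.8, -203.7, 11.8]
orientation: [-0.127, 0.697, 0.13, 0.693]
force: [-4.0, 1.1, 3.3]
grip_width: 0.158
time: 7.3
position: [619.4, -205.1, 20.8]
orientation: [-0.129, 0.695, 0.128, 0.696]
force: [-0.1, -0.2, -0.0]
grip_width: 0.35
{'pos': [619.4, -205.1, 20.8], 't': 7.3, 'toolx': [0.002, -0.001, -1.0], 'jaw_deg': np.float64(110.94), 'F': [-0.1, -0.21, -0.01], 'grip': 0.35, 'frac': [0.0016, 0.0006, 0.0018], 'turn': -0.003}
```

View pics/w4.png

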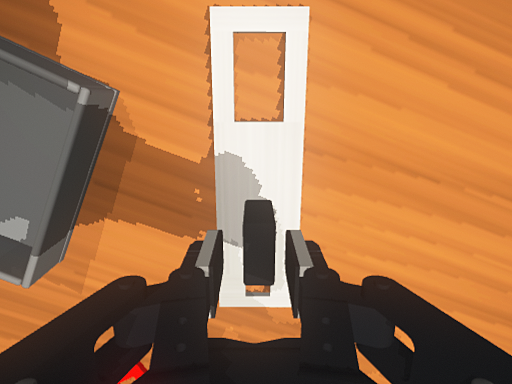

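```bash
python3 - <<'E'
from fitw import *
s,f=pickle.load(open('w4.pkl','rb'))
L=np.array([[-104,-22,4],[-104,22,4],[50,22,4],[50,-22,4]],float)
print(s['position'],fitw(s,f,L,np.array([(209.5,6),(310,6),(293,306),(219,306)]),[617,-205,.37]))
E
```

```text
[ 619.44802288 -205.08904113   20.79297185] (array([ 6.13129143e+02, -2.06309914e+02,  3.56809157e-01]), [[0.1, -0.9], [-0.3, -0.1], [1.6, 1.2], [-1.4, 0.6]])
```

```bash
python3 -m handwheel '[{"delta_pos":[0,0,0],"turn":0},{"delta_pos":[0,0,0],"turn":0},{"delta_pos":[0,0,0],"turn":0},{"delta_pos":[0,0,0],"turn":0},{"delta_pos":[0,0,0],"turn":0}]' -1 20;  python3 -m handwheel '[{"delta_pos":[-0.05,0,0],"turn":0},{"delta_pos":[-0.1,0,0],"turn":0},{"delta_pos":[-0.18,0,0],"turn":0},{"delta_pos":[-0.26,0,0],"turn":0},{"delta_pos":[-0.3,0,0],"turn":0},{"delta_pos":[-0.3,0,0],"turn":0}]'; python3 -c "
from h import *
import pickle
s,f=shot('wrist','w5.png'); pickle.dump((s,f),open('w5.pkl','wb'))
plan([612,200,170],-0.138)"
```

```text
time: 7.77
position: [618.9, -204.7, 20.1]
orientation: [-0.128, 0.695, 0.128, 0.695]
force: [-0.7, 0.7, 1.8]
grip_width: 0.156
time: 8.27
position: [621.8, -206.3, 176.6]
orientation: [-0.131, 0.692, 0.126, 0.699]
force: [0.5, -2.0, -1.2]
grip_width: 0.157
{'pos': [620.1, -205.5, 172.7], 't': 8.3167, 'toolx': [0.005, -0.003, -1.0], 'jaw_deg': np.float64(110.95), 'F': [-0.46, 0.59, -2.14], 'grip': 0.159, 'frac': [0.003, 0.7633, 0.2748], 'turn': 0.9618}
```

View pics/w5.png

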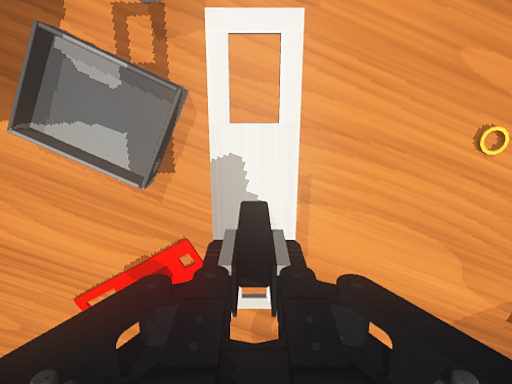

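```bash
python3 - <<'E'
from fit import *
t=D['top'][1]['pixels'];s=D['scene'][1]['pixels']
def crop(im,x0,y0,w,h,k): return cv2.resize(im[y0:y0+h,x0:x0+w],None,fx=k,fy=k,interpolation=cv2.INTER_CUBIC)
cv2.imwrite('pics/c3.png',np.hstack([crop(t,180,180,30,40,13),crop(s,295,148,30,40,13)]))
E
```

```text
plate [ 6.15426566e+02 -2.07033481e+02  3.75244308e-01] [[-0.2, -0.3], [-0.0, -0.1], [0.2, 0.3], [0.0, 0.1]]
plate [ 6.18104668e+02 -2.04848321e+02  3.66064591e-01] [[0.5, 0.1], [-0.1, 0.1], [-0.2, -0.5], [-0.1, 0.2]]
plate [ 6.16946316e+02 -2.05607363e+02  3.69403196e-01] [[-0.6, -0.8], [-0.4, -0.6], [-0.4, -0.1], [-0.6, -0.3], [0.0, -0.2], [-0.5, -0.2], [-0.8, -0.6], [-0.7, 0.1]]
jig [ 5.98390501e+02  1.92605873e+02 -1.37792108e-01] [[0.4, 0.6], [-0.1, 0.3], [-0.2, -0.8], [-0.2, -0.6], [0.1, 0.2]]
jig [ 5.96855222e+02  1.93221142e+02 -1.38354182e-01] [[-0.3, -1.1], [0.5, -1.1], [0.2, 0.0], [-0.3, -0.2], [-0.3, -1.2], [-0.3, -1.0], [0.2, -0.3], [0.0, -0.3]]
```

View pics/c3.png

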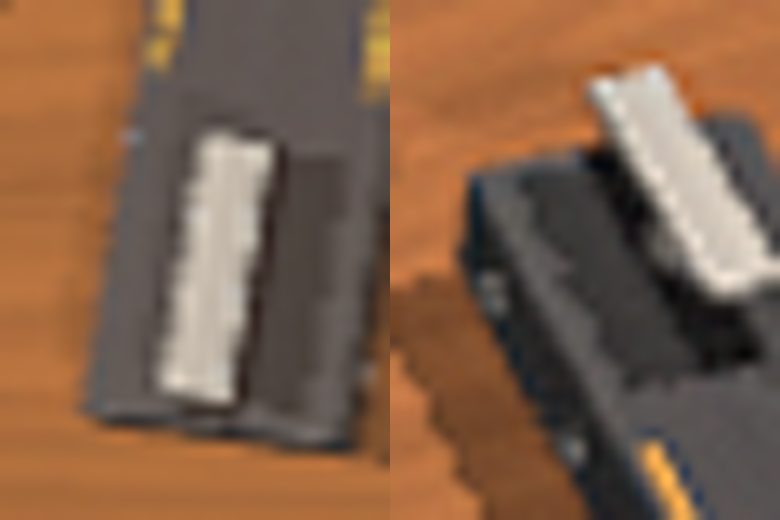

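```bash
python3 - <<'E' | tail -12
from fit import *
T=lambda a:px('top',13,[180,180],a); S=lambda a:px('scene',13,[295,148],a)
jnear=T([(92,412),(350,445)]); 
ht=T([(205,133),(272,142),(238,402),(160,390)]); hs=S([(270,65),(200,82),(325,285)])
def go(use):
    def r(p):
        h=np.array([[-59+p[3]+31.5,8,53],[-59+p[3]+31.5,-8,53],[-59+p[3]-31.5,-8,53],[-59+p[3]-31.5,8,53]])
        o=[]
        if 't' in use:
            o+=[proj('top',w(p,jl[[0,1,3,2]]))-np.vstack([jt,jnear]),proj('top',w(p,h))-ht,proj('top',w(p,dl))-dt]
        if 's' in use:
            o+=[proj('scene',w(p,jl))-js,proj('scene',w(p,dl))-ds,proj('scene',w(p,h[[3,2,1]]))-hs]
        return np.vstack(o).ravel()
    a=least_squares(r,[597,193,-.138,0]); print(use,np.round(a.x,3),np.round(a.fun.reshape(-1,2),1).tolist())
go('t');go('s');go('ts')
E
```

```text
plate [ 6.15426566e+02 -2.07033481e+02  3.75244308e-01] [[-0.2, -0.3], [-0.0, -0.1], [0.2, 0.3], [0.0, 0.1]]
plate [ 6.18104668e+02 -2.04848321e+02  3.66064591e-01] [[0.5, 0.1], [-0.1, 0.1], [-0.2, -0.5], [-0.1, 0.2]]
plate [ 6.16946316e+02 -2.05607363e+02  3.69403196e-01] [[-0.6, -0.8], [-0.4, -0.6], [-0.4, -0.1], [-0.6, -0.3], [0.0, -0.2], [-0.5, -0.2], [-0.8, -0.6], [-0.7, 0.1]]
jig [ 5.98390501e+02  1.92605873e+02 -1.37792108e-01] [[0.4, 0.6], [-0.1, 0.3], [-0.2, -0.8], [-0.2, -0.6], [0.1, 0.2]]
jig [ 5.96855222e+02  1.93221142e+02 -1.38354182e-01] [[-0.3, -1.1], [0.5, -1.1], [0.2, 0.0], [-0.3, -0.2], [-0.3, -1.2], [-0.3, -1.0], [0.2, -0.3], [0.0, -0.3]]
t [ 5.94593e+02  1.91179e+02 -1.11000e-01  1.04500e+00] [[-0.5, -0.3], [0.3, -0.8], [-0.6, 0.4], [-0.2, 0.2], [0.2, -0.0], [0.2, -0.1], [-0.3, -0.0], [0.5, 0.3], [0.4, 0.3]]
s [ 5.98383e+02  1.92592e+02 -1.36000e-01 -1.74600e+00] [[0.4, 0.5], [-0.0, 0.3], [-0.3, -0.8], [-0.3, -0.6], [0.2, 0.2], [0.2, -0.1], [0.1, -0.2], [-0.4, 0.4]]
ts [ 5.96702e+02  1.92055e+02 -1.24000e-01 -3.87000e-01] [[-0.4, -1.0], [0.4, -1.3], [-1.2, -0.5], [-0.9, -0.4], [-0.2, -0.3], [-0.3, -0.3], [-1.0, -0.3], [-0.2, -0.0], [0.4, -0.3], [0.2, -0.1], [-0.1, -0.1], [-1.1, -0.9], [-1.2, -0.9], [-0.1, -0.3], [-0.4, -0.1], [-0.5, -0.1], [-0.8, 0.4]]
```

```bash
python3 -c "
from h import *
plan([645,97,200],-0.125)"
```

```text
{'pos': [620.1, -205.5, 172.7], 't': 8.3167, 'toolx': [0.005, -0.003, -1.0], 'jaw_deg': np.float64(110.95), 'F': [-0.46, 0.59, -2.14], 'grip': 0.159, 'frac': [-0.0561, 0.547, 0.263], 'turn': 0.937}
```

```bash
python3 -m handwheel '[{"delta_pos":[-0.02,0.05,0.03],"turn":0.1},{"delta_pos":[-0.05,0.13,0.06],"turn":0.3},{"delta_pos":[-0.05,0.2,0.1],"turn":0.5},{"delta_pos":[-0.05,0.27,0.13],"turn":0.65},{"delta_pos":[-0.055,0.34,0.17],"turn":0.8},{"delta_pos":[-0.055,0.41,0.2],"turn":0.937},{"delta_pos":[-0.055,0.48,0.23],"turn":0.937},{"delta_pos":[-0.055,0.53,0.25],"turn":0.937},{"delta_pos":[-0.055,0.547,0.263],"turn":0.937},{"delta_pos":[-0.055,0.547,0.263],"turn":0.937},{"delta_pos":[-0.055,0.547,0.263],"turn":0.937},{"delta_pos":[-0.055,0.547,0.263],"turn":0.937}]';  python3 -c "
from h import *
import pickle
s,f=shot('wrist','w6.png'); pickle.dump((s,f),open('w6.pkl','wb'))
plan()"
```

```text
time: 9.32
position: [643.3, 96.2, 195.5]
orientation: [0.044, 0.707, -0.045, 0.705]
force: [0.2, 0.8, -2.9]
grip_width: 0.158
{'pos': [643.5, 96.0, 196.1], 't': 9.3667, 'toolx': [-0.002, -0.001, -1.0], 'jaw_deg': np.float64(82.73), 'F': [0.67, 0.13, -2.75], 'grip': 0.158}
```

View pics/w6.png

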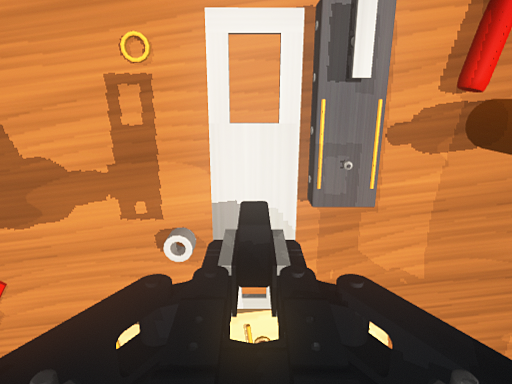

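```bash
python3 -c "
import cv2;im=cv2.imread('pics/w6.png')[0:220,300:400]
cv2.imwrite('pics/w6c.png',cv2.resize(im[:110],None,fx=5,fy=5,interpolation=cv2.INTER_CUBIC));cv2.imwrite('pics/w6d.png',cv2.resize(im[110:],None,fx=5,fy=5,interpolation=cv2.INTER_CUBIC))"
```

```text
(no output)
```

View pics/w6c.png

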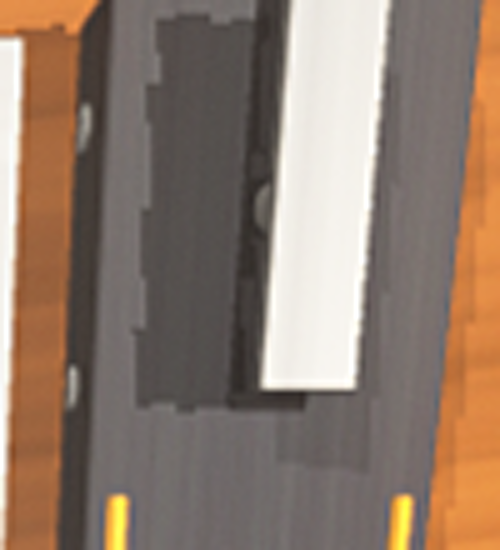

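View pics/w6d.png

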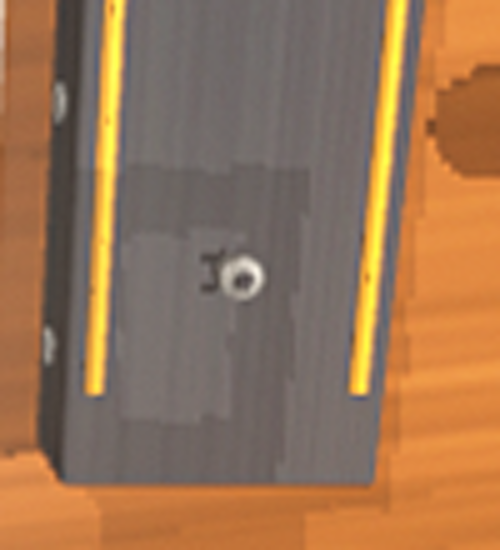

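```bash
cat > jf.py <<'E'
from fitw import *
s,f=pickle.load(open('w6.pkl','rb'))
U=np.array([(312.6,207),(375,207),(348.4,165.6),(352.4,77.6),(371.2,77.6)])-.4
def r(p):
    L=np.array([[95,-32,30],[95,32,30],[51,0,37],[-27.5+p[3],-8,53],[-27.5+p[3],8,53],[p[4],32,30],[p[5],-32,30]])
    q=wproj(s,f,w(p,L)); e=q[:5]-U
    return np.r_[e.ravel(),q[5]-[396,0],q[6]-[322,0]]
a=least_squares(r,[597,193,-.13,0,-70,-70])
if __name__=='__main__':
    print(s['position'],np.round(a.x,3),np.round(a.fun.reshape(-1,2),2).tolist())
    p=a.x
    for dx in(-8,-4,0,4,8):
        print(dx,wproj(s,f,w(p,[[-59+p[3]+dx,-5,40]])))
E
python3 jf.py
python3 - <<'E'
from fitw import *
# plate tilt in hand, from w5/w6: corners
for n in['w5','w6']:
    s,f=pickle.load(open(n+'.pkl','rb'))
    R=Rn.from_quat(s['orientation']).as_matrix();M=f['mount']
    # plate in tool frame: pivot(px along tool z, lateral y, height) ; plate x -> tool z
    U=np.array([(205.5,8),(304.5,8),(228.5,33.5),(280,33.5),(280,123),(228.5,123)])-.4
    L=np.array([(-104,-22,4),(-104,22,4),(-94,-12,4),(-94,12,4),(-54,12,4),(-54,-12,4)],float)
    def r(p): # p: x offset(grip centre rel TCP along tool z), y, underside depth below TCP along tool x, tilt nose-down, yaw
        c,t=np.cos(p[3]),np.sin(p[3])
        # pivot at grip point (height 27 above underside at plate x=6)
        X=L[:,0]-6; Z=L[:,2]-27
        fx=X*c-Z*t; fz=X*t+Z*c   # forward, up
        Y=L[:,1]+p[1]+p[4]*fx
        T=np.c_[-(fz+27)+p[2], Y, fx+6+p[0]]
        q=(T-M[:3,3])@M[:3,:3]; q=q@f['intrinsics'].T; return (q[:,:2]/q[:,2:]-U).ravel()
    a=least_squares(r,[-6,0,20,0,0]); print(n,np.round(a.x,3),'tilt deg',np.degrees(a.x[3]),np.round(a.fun,1))
E
```

```text
[643.25955379  96.23477274 195.52934663] [ 5.94558e+02  1.91122e+02 -1.24000e-01  5.90000e-01 -9.00330e+01
 -9.03310e+01] [[-0.81, 0.16], [0.49, 0.01], [0.57, -0.1], [-0.42, 0.01], [-0.02, -0.05], [0.83, 0.09], [-0.61, -0.03]]
-8 [[354.41983154  28.3858428 ]]
-4 [[354.02952418  33.59886569]]
0 [[353.64233925  38.7701849 ]]
4 [[353.25823942  43.90029886]]
8 [[352.87718796  48.98969811]]
w5 [-7.3040e+00 -8.8800e-01  1.5986e+01  5.9000e-02 -5.0000e-03] tilt deg 3.3930059148029565 [-0.2  0.6 -0.4  0.5 -0.4 -0.7  1.2 -0.7 -0.8  0.1  0.6  0.2]
w6 [-6.7960e+00 -1.7490e+00  1.5998e+01  5.9000e-02 -5.0000e-03] tilt deg 3.3958715707587808 [-0.2  0.6 -0.4  0.5 -0.4 -0.7  1.2 -0.7 -0.8  0.1  0.6  0.2]
```

```bash
cat >> h.py <<'E'
J=np.array([594.6,191.1]); PSI=-0.124
def jw(u,v,z):  # z above jig top
    c,s_=np.cos(PSI),np.sin(PSI); return [J[0]+u*c-v*s_,J[1]+u*s_+v*c,30+z]
def uvz(s):
    c,s_=np.cos(PSI),np.sin(PSI); d=s['position'][:2]-J; return np.round([c*d[0]+s_*d[1],-s_*d[0]+c*d[1],s['position'][2]-30],1)
def jplan(u=None,v=0,z=None):
    s=ctrl.observe(); print('uvz',uvz(s)); 
    c,s_=np.cos(PSI),np.sin(PSI); print('Fuvz',np.round([c*s['force'][0]+s_*s['force'][1],-s_*s['force'][0]+c*s['force'][1],s['force'][2]],2))
    plan(jw(u,v,z) if u is not None else None,PSI,s)
E
python3 -c "
from h import *
jplan(100,0,60)"
```

```text
uvz [ 60.3 -88.4 166.1]
Fuvz [ 0.64  0.21 -2.75]
{'pos': [643.5, 96.0, 196.1], 't': 9.3667, 'toolx': [-0.002, -0.001, -1.0], 'jaw_deg': np.float64(82.73), 'F': [0.67, 0.13, -2.75], 'grip': 0.158, 'frac': [0.2119, 0.1771, 0.0793], 'turn': -0.0055}
```

```bash
python3 -m handwheel '[{"delta_pos":[0,0.05,0.03],"turn":0},{"delta_pos":[0.03,0.12,0.06],"turn":0},{"delta_pos":[0.1,0.177,0.08],"turn":0},{"delta_pos":[0.16,0.177,0.08],"turn":0},{"delta_pos":[0.2,0.177,0.08],"turn":0},{"delta_pos":[0.212,0.177,0.08],"turn":0},{"delta_pos":[0.212,0.177,0.08],"turn":0},{"delta_pos":[0.212,0.177,0.08],"turn":0}]';  python3 -c "
from h import *
import pickle
s,f=shot('wrist','w7.png'); pickle.dump((s,f),open('w7.pkl','wb'))
jplan(66,0,31)"
```

```text
time: 10.03
position: [695.4, 179.2, 92.3]
orientation: [0.045, 0.705, -0.045, 0.706]
force: [0.2, -0.2, -1.6]
grip_width: 0.158
uvz [102.2   1.1  63.8]
Fuvz [ 0.86  0.28 -2.15]
{'pos': [696.2, 179.5, 93.8], 't': 10.0833, 'toolx': [0.004, 0.0, -1.0], 'jaw_deg': np.float64(82.75), 'F': [0.89, 0.17, -2.15], 'grip': 0.16, 'frac': [0.0654, -0.0024, -0.0727], 'turn': -0.005}
```

View pics/w7.png

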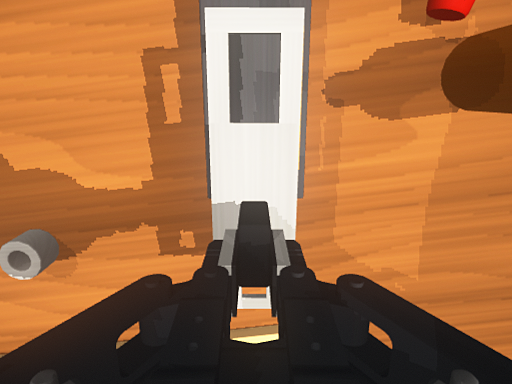

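```bash
python3 -m handwheel '[{"delta_pos":[0.03,-0.001,-0.004],"turn":0},{"delta_pos":[0.06,-0.002,-0.004],"turn":0},{"delta_pos":[0.064,-0.002,-0.004],"turn":0},{"delta_pos":[0.064,-0.002,-0.004],"turn":0},{"delta_pos":[0.064,-0.002,-0.004],"turn":0},{"delta_pos":[0.064,-0.002,-0.004],"turn":0}]';  python3 -c "
from h import *
import pickle
s,f=shot('scene','s8.png'); cv2.imwrite('pics/s8c.png',cv2.resize(f['pixels'][130:250,270:400],None,fx=5,fy=5,interpolation=cv2.INTER_CUBIC))
jplan(66,0,31)"
```

```text
time: 10.58
position: [692.6, 179.9, 59.4]
orientation: [0.044, 0.706, -0.044, 0.706]
force: [0.0, -0.3, -2.1]
grip_width: 0.16
uvz [98.7  1.  29.7]
Fuvz [-0.51 -0.18 -1.93]
{'pos': [692.7, 179.9, 59.7], 't': 10.6333, 'toolx': [0.001, 0.0, -1.0], 'jaw_deg': np.float64(82.84), 'F': [-0.53, -0.11, -1.93], 'grip': 0.159, 'frac': [-0.0027, -0.0021, -0.0654], 'turn': -0.0018}
```

View pics/s8c.png

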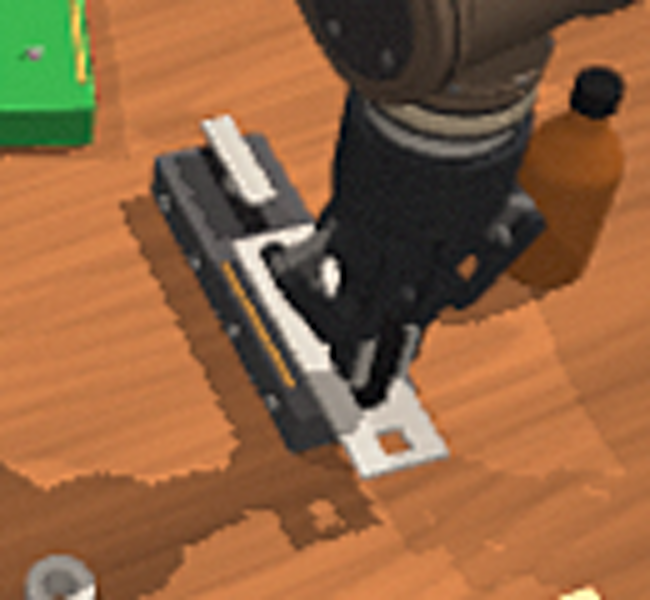

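```bash
python3 -m handwheel '[{"delta_pos":[-0.001,-0.002,-0.01],"turn":0},{"delta_pos":[-0.001,-0.002,-0.02],"turn":0},{"delta_pos":[-0.001,-0.002,-0.03],"turn":0},{"delta_pos":[-0.001,-0.002,-0.04],"turn":0},{"delta_pos":[-0.001,-0.002,-0.05],"turn":0},{"delta_pos":[-0.001,-0.002,-0.058],"turn":0},{"delta_pos":[-0.001,-0.002,-0.065],"turn":0},{"delta_pos":[-0.001,-0.002,-0.065],"turn":0},{"delta_pos":[-0.001,-0.002,-0.065],"turn":0}]';  python3 -c "
from h import *
import pickle
s,f=shot('scene','s9.png'); cv2.imwrite('pics/s9c.png',cv2.resize(f['pixels'][130:250,270:400],None,fx=5,fy=5,interpolation=cv2.INTER_CUBIC))
s,f=shot('wrist','w9.png')
jplan(66,0,31)"
```

```text
time: 11.38
position: [659.9, 182.9, 59.9]
orientation: [0.044, 0.706, -0.044, 0.706]
force: [-0.6, 0.4, -2.2]
grip_width: 0.158
uvz [66.3 -0.1 30. ]
Fuvz [ 0.06 -0.81 -3.11]
{'pos': [660.3, 182.8, 60.0], 't': 11.4833, 'toolx': [0.001, 0.0, -1.0], 'jaw_deg': np.float64(82.83), 'F': [-0.04, -0.81, -3.11], 'grip': 0.158, 'frac': [-0.002, 0.0002, -0.0005], 'turn': -0.0023}
```

View pics/s9c.png

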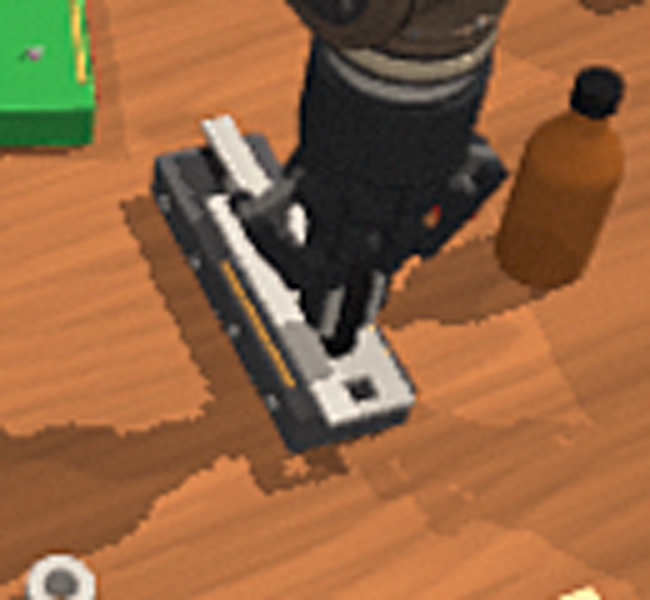

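View pics/w9.png

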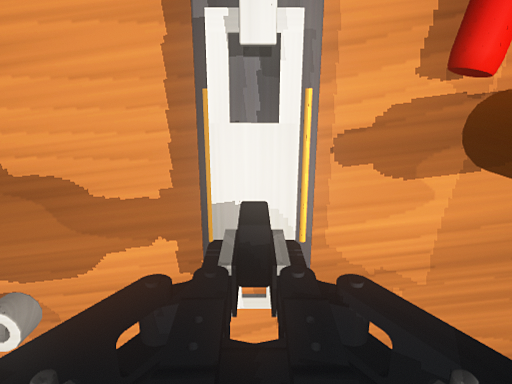

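```bash
python3 -m handwheel '[{"delta_pos":[-0.008,0,0],"turn":0},{"delta_pos":[-0.014,0,0],"turn":0},{"delta_pos":[-0.018,0,-0.001],"turn":0},{"delta_pos":[-0.022,0,-0.002],"turn":0},{"delta_pos":[-0.022,0,-0.002],"turn":0}]';  python3 -c "
from h import *
jplan()"
```

```text
time: 11.9
position: [658.6, 183.0, 70.8]
orientation: [0.044, 0.706, -0.044, 0.705]
force: [-1.1, 1.1, -4.8]
grip_width: 0.159
uvz [64.6 -0.1 40.8]
Fuvz [-1.24  0.97 -4.83]
{'pos': [658.6, 183.0, 70.8], 't': 11.9, 'toolx': [-0.001, -0.0, -1.0], 'jaw_deg': np.float64(82.84), 'F': [-1.11, 1.12, -4.83], 'grip': 0.159, 'turn': -0.0018}
```

```bash
python3 -m handwheel '[{"delta_pos":[-0.003,0,-0.0005],"turn":0},{"delta_pos":[-0.006,0,-0.001],"turn":0},{"delta_pos":[-0.008,0,-0.002],"turn":0}]';  python3 -c "
from h import *
jplan()"; python3 -m handwheel '[{"delta_pos":[-0.003,0,-0.001],"turn":0},{"delta_pos":[-0.006,0,-0.002],"turn":0},{"delta_pos":[-0.008,0,-0.003],"turn":0}]';  python3 -c "
from h import *
jplan()"
```

```text
time: 12.15
position: [657.7, 183.1, 74.6]
orientation: [0.044, 0.706, -0.044, 0.705]
force: [-2.1, 0.6, -5.5]
grip_width: 0.156
uvz [63.6 -0.1 44.6]
Fuvz [-2.11  0.39 -5.46]
{'pos': [657.7, 183.1, 74.6], 't': 12.15, 'toolx': [-0.001, -0.0, -1.0], 'jaw_deg': np.float64(82.83), 'F': [-2.05, 0.64, -5.46], 'grip': 0.156, 'turn': -0.0021}
time: 12.4
position: [656.4, 183.3, 78.9]
orientation: [0.044, 0.706, -0.044, 0.706]
force: [-1.6, 0.5, -4.8]
grip_width: 0.156
uvz [62.3 -0.1 48.9]
Fuvz [-1.67  0.33 -4.76]
{'pos': [656.4, 183.3, 78.9], 't': 12.4, 'toolx': [-0.0, -0.0, -1.0], 'jaw_deg': np.float64(82.83), 'F': [-1.62, 0.54, -4.76], 'grip': 0.156, 'turn': -0.0021}
```

```bash
python3 -m handwheel '[{"delta_pos":[-0.004,0,-0.002],"turn":0},{"delta_pos":[-0.008,0,-0.004],"turn":0},{"delta_pos":[-0.012,0,-0.006],"turn":0},{"delta_pos":[-0.016,0,-0.008],"turn":0},{"delta_pos":[-0.02,0,-0.01],"turn":0},{"delta_pos":[-0.024,0,-0.013],"turn":0}]';  python3 -c "
from h import *
jplan()"; python3 -m handwheel '[{"delta_pos":[-0.004,0,-0.002],"turn":0},{"delta_pos":[-0.008,0,-0.005],"turn":0},{"delta_pos":[-0.012,0,-0.008],"turn":0},{"delta_pos":[-0.016,0,-0.011],"turn":0},{"delta_pos":[-0.02,0,-0.014],"turn":0},{"delta_pos":[-0.024,0,-0.017],"turn":0}]';  python3 -c "
from h import *
jplan()"
```

```text
time: 12.9
position: [650.1, 184.1, 91.0]
orientation: [0.044, 0.706, -0.044, 0.706]
force: [-1.4, -0.1, -5.3]
grip_width: 0.158
uvz [55.9 -0.1 61. ]
Fuvz [-1.34 -0.29 -5.32]
{'pos': [650.1, 184.1, 91.0], 't': 12.9, 'toolx': [0.0, -0.0, -1.0], 'jaw_deg': np.float64(82.83), 'F': [-1.36, -0.12, -5.32], 'grip': 0.158, 'turn': -0.0021}
time: 13.4
position: [641.6, 185.1, 103.0]
orientation: [0.044, 0.706, -0.044, 0.706]
force: [-0.9, -0.4, -6.3]
grip_width: 0.162
uvz [47.4 -0.1 73. ]
Fuvz [-0.88 -0.55 -6.31]
{'pos': [641.6, 185.1, 103.0], 't': 13.4, 'toolx': [0.0, -0.0, -1.0], 'jaw_deg': np.float64(82.83), 'F': [-0.94, -0.44, -6.31], 'grip': 0.162, 'turn': -0.0022}
```

```bash
python3 -m handwheel '[{"delta_pos":[-0.004,0,-0.003],"turn":0},{"delta_pos":[-0.007,0,-0.005],"turn":0},{"delta_pos":[-0.01,0,-0.008],"turn":0},{"delta_pos":[-0.01,0,-0.008],"turn":0}]';  python3 -c "
from h import *
import pickle
jplan()
s,f=shot('wrist','w10.png');pickle.dump((s,f),open('w10.pkl','wb'))
s,f=shot('scene','s10.png'); cv2.imwrite('pics/s10c.png',cv2.resize(f['pixels'][130:250,270:400],None,fx=5,fy=5,interpolation=cv2.INTER_CUBIC))
"
```

```text
time: 13.73
position: [637.4, 185.7, 107.9]
orientation: [0.044, 0.706, -0.044, 0.706]
force: [-2.3, -0.2, -5.7]
grip_width: 0.163
uvz [43.1 -0.  77.9]
Fuvz [-2.22 -0.48 -5.71]
{'pos': [637.4, 185.7, 107.9], 't': 13.7333, 'toolx': [-0.0, -0.0, -1.0], 'jaw_deg': np.float64(82.84), 'F': [-2.26, -0.2, -5.71], 'grip': 0.163, 'turn': -0.0019}
```

View pics/s10c.png

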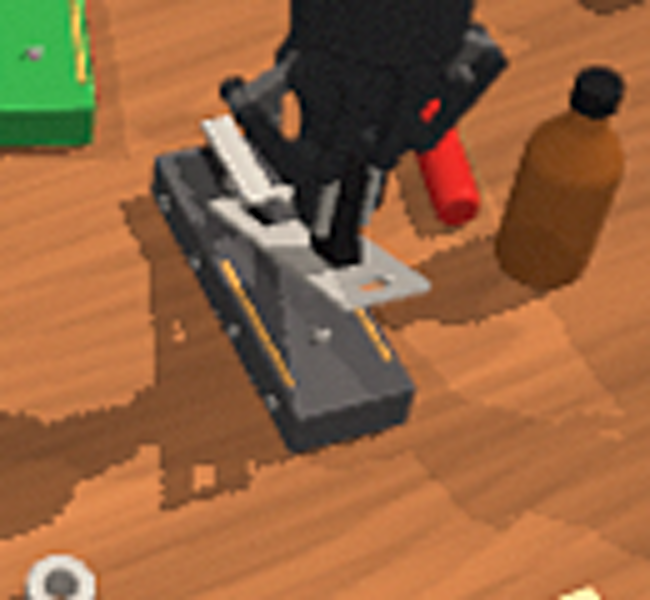

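View pics/w10.png

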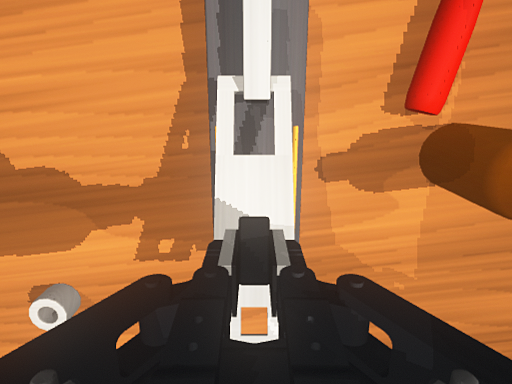

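```bash
cat > tf.py <<'E'
from fitw import *
L=np.array([(-104,-22,4),(-104,22,4),(-94,-12,4),(-94,12,4),(-54,12,4),(-54,-12,4)],float)
def tfit(s,f,U,pv=(6.5,29),free=True):
    M=f['mount']
    def T(p,L):
        c,t=np.cos(p[3]),np.sin(p[3]); X=L[:,0]-pv[0]; Z=L[:,2]-pv[1]
        fx=X*c-Z*t; fz=X*t+Z*c
        return np.c_[-(fz+9)+p[2]+0*fx, L[:,1]+p[1]+p[4]*fx, fx+p[0]]
    # p0: u shift of pivot rel TCP, p2: drop of pivot rel TCP+9
    def r(p):
        q=(T(p,L)-M[:3,3])@M[:3,:3]; q=q@f['intrinsics'].T; e=(q[:,:2]/q[:,2:]-U).ravel()
        return e if free else np.r_[e,p[0]/1.0,p[2]/1.0]
    a=least_squares(r,[0,0,0,.1,0]); print('fit',np.round(a.x,3),'deg',round(np.degrees(a.x[3]),2),np.round(a.fun,1))
    for n,l in dict(nose_b=(-104,0,0),A_b=(-94,0,0),A_t=(-94,0,4),B_b=(-54,0,0),eye=(-74,0,0)).items():
        t=T(a.x,np.array([l],float))[0]; print(n,'du %.1f dz %.1f v %.1f'%(t[2],-t[0],t[1]))
    return a.x
E
python3 - <<'E'
from tf import *
s,f=pickle.load(open('w10.pkl','rb'))
U=np.array([(217,77),(291,77),(233,93),(275,93),(274,154),(234,154)])-.4
tfit(s,f,U);tfit(s,f,U,free=False)
s,f=pickle.load(open('w6.pkl','rb'))
U=np.array([(205.5,8),(304.5,8),(228.5,33.5),(280,33.5),(280,123),(228.5,123)])-.4
tfit(s,f,U);tfit(s,f,U,free=False)
E
```

```text
fit [-1.449 -1.556 -4.406  0.548 -0.   ] deg 31.4 [ 0.8  0.5 -0.8  0.5  1.  -0.9 -1.  -1.   1.2  0.4 -1.2  0.5]
nose_b du -80.7 dz -68.9 v -1.5
A_b du -72.1 dz -63.7 v -1.5
A_t du -74.2 dz -60.3 v -1.5
B_b du -38.0 dz -42.9 v -1.5
eye du -55.0 dz -53.3 v -1.5
fit [ 0.34  -1.559 -0.294  0.523 -0.   ] deg 29.98 [ 1.2  0.5 -1.2  0.4  1.2 -0.9 -1.2 -0.9  0.8  0.3 -0.8  0.4  0.3 -0.3]
nose_b du -80.9 dz -71.0 v -1.5
A_b du -72.2 dz -66.0 v -1.5
A_t du -74.2 dz -62.6 v -1.5
B_b du -37.6 dz -46.1 v -1.5
eye du -54.9 dz -56.1 v -1.5
fit [-0.415 -1.751 -4.029  0.059 -0.005] deg 3.4 [-0.2  0.6 -0.4  0.5 -0.4 -0.7  1.2 -0.7 -0.8  0.1  0.6  0.2]
nose_b du -109.0 dz -22.5 v -1.2
A_b du -99.0 dz -21.9 v -1.2
A_t du -99.3 dz -17.9 v -1.2
B_b du -59.1 dz -19.5 v -1.4
eye du -79.1 dz -20.7 v -1.3
fit [ 0.569 -1.757 -0.213  0.025 -0.005] deg 1.42 [-0.2  0.5 -0.4  0.4 -0.4 -0.5  1.1 -0.6 -1.  -0.1  0.9 -0.   0.6 -0.2]
nose_b du -109.2 dz -22.5 v -1.2
A_b du -99.2 dz -22.3 v -1.2
A_t du -99.3 dz -18.3 v -1.2
B_b du -59.2 dz -21.3 v -1.4
eye du -79.2 dz -21.8 v -1.3
```

```bash
python3 -m handwheel '[{"delta_pos":[0.004,0,0],"turn":0},{"delta_pos":[0.008,0,0],"turn":0},{"delta_pos":[0.008,0,0.01],"turn":0},{"delta_pos":[0.008,0,0.025],"turn":0},{"delta_pos":[0.008,0,0.044],"turn":0},{"delta_pos":[0.008,0,0.044],"turn":0},{"delta_pos":[-0.01,0,0.046],"turn":0},{"delta_pos":[-0.04,0,0.046],"turn":0},{"delta_pos":[-0.08,0,0.046],"turn":0},{"delta_pos":[-0.09,0,0.046],"turn":0}]';  python3 -c "
from h import *
import pickle
jplan(-28,1.2,117)"
```

```text
time: 14.67
position: [662.8, 183.2, 158.4]
orientation: [0.045, 0.703, -0.044, 0.708]
force: [0.5, 0.1, -1.5]
grip_width: 0.158
uvz [ 68.7   0.6 128.4]
Fuvz [ 0.51  0.17 -1.51]
{'pos': [662.8, 183.2, 158.4], 't': 14.6667, 'toolx': [0.007, 0.001, -1.0], 'jaw_deg': np.float64(82.84), 'F': [0.52, 0.11, -1.51], 'grip': 0.158, 'frac': [0.0213, 0.001, -0.1936], 'turn': -0.0019}
```

```bash
python3 -m handwheel '[{"delta_pos":[0,0.001,-0.03],"turn":0},{"delta_pos":[0.005,0.001,-0.07],"turn":0},{"delta_pos":[0.01,0.001,-0.11],"turn":0},{"delta_pos":[0.015,0.001,-0.15],"turn":0},{"delta_pos":[0.015,0.001,-0.18],"turn":0},{"delta_pos":[0.015,0.001,-0.193],"turn":0},{"delta_pos":[0.015,0.001,-0.193],"turn":0},{"delta_pos":[0.015,0.001,-0.193],"turn":0}]';  python3 -c "
from h import *
import pickle
s,f=shot('wrist','w11.png');pickle.dump((s,f),open('w11.pkl','wb'))
s,f=shot('scene','s11.png'); cv2.imwrite('pics/s11c.png',cv2.resize(f['pixels'][110:230,270:400],None,fx=5,fy=5,interpolation=cv2.INTER_CUBIC))
jplan(-28,1.2,74)"
```

```text
time: 15.33
position: [565.7, 195.5, 146.4]
orientation: [0.044, 0.705, -0.044, 0.707]
force: [-0.6, 0.6, -1.9]
grip_width: 0.153
uvz [-28.7   0.6 116.1]
Fuvz [ 0.15 -0.22 -2.51]
{'pos': [566.1, 195.2, 146.1], 't': 15.4333, 'toolx': [0.002, 0.0, -1.0], 'jaw_deg': np.float64(82.82), 'F': [0.13, -0.24, -2.51], 'grip': 0.158, 'frac': [0.0843, 0.0012, 0.0013], 'turn': -0.0026}
```

View pics/s11c.png

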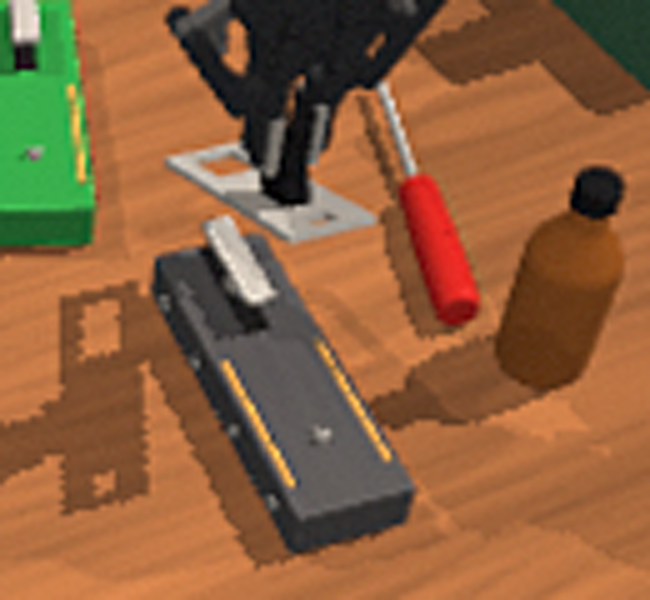

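View pics/w11.png

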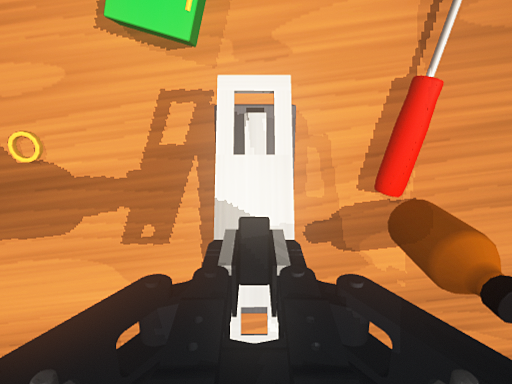

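```bash
python3 -m handwheel '[{"delta_pos":[0.02,0.001,0.001],"turn":0},{"delta_pos":[0.05,0.001,0.001],"turn":0},{"delta_pos":[0.07,0.001,0.001],"turn":0},{"delta_pos":[0.08,0.001,0.001],"turn":0},{"delta_pos":[0.083,0.001,0.001],"turn":0},{"delta_pos":[0.083,0.001,0.001],"turn":0},{"delta_pos":[0.083,0.001,0.001],"turn":0}]';  python3 -c "
from h import *
import pickle
s,f=shot('wrist','w12.png');pickle.dump((s,f),open('w12.pkl','wb'))
s,f=shot('scene','s12.png'); cv2.imwrite('pics/s12c.png',cv2.resize(f['pixels'][110:230,270:400],None,fx=5,fy=5,interpolation=cv2.INTER_CUBIC))
jplan(8,1.2,74)"
```

```text
time: 16.02
position: [565.9, 195.8, 104.1]
orientation: [0.044, 0.705, -0.044, 0.706]
force: [0.5, -0.6, -1.4]
grip_width: 0.156
uvz [-28.9   1.2  74.7]
Fuvz [-0.34  0.27 -1.2 ]
{'pos': [566.1, 195.9, 104.7], 't': 16.1167, 'toolx': [0.002, 0.0, -1.0], 'jaw_deg': np.float64(82.83), 'F': [-0.31, 0.31, -1.2], 'grip': 0.159, 'frac': [0.0015, 0.0001, 0.0737], 'turn': -0.0022}
```

View pics/s12c.png

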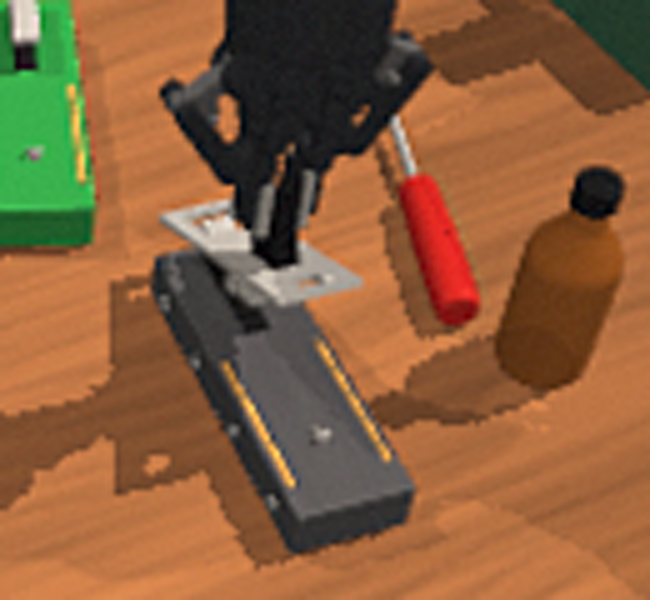

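View pics/w12.png

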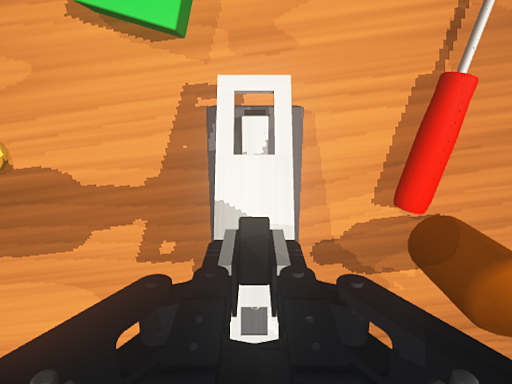

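```bash
python3 -m handwheel '[{"delta_pos":[0.001,0,0.01],"turn":0},{"delta_pos":[0.001,0,0.02],"turn":0},{"delta_pos":[0.001,0,0.03],"turn":0},{"delta_pos":[0.001,0,0.04],"turn":0},{"delta_pos":[0.001,0,0.05],"turn":0},{"delta_pos":[0.001,0,0.057],"turn":0},{"delta_pos":[0.001,0,0.06],"turn":0},{"delta_pos":[0.001,0,0.06],"turn":0},{"delta_pos":[0.001,0,0.06],"turn":0}]';  python3 -c "
from h import *
jplan(8,1.2,74)
s,f=shot('scene','s13.png'); cv2.imwrite('pics/s13c.png',cv2.resize(f['pixels'][110:230,270:400],None,fx=5,fy=5,interpolation=cv2.INTER_CUBIC))
"; python3 -m handwheel '[{"delta_pos":[0,0,0.002],"turn":0},{"delta_pos":[0,0,0.004],"turn":0},{"delta_pos":[0,0,0.004],"turn":0}]'; python3 -c "
from h import *
jplan()"
```

```text
time: 16.87
position: [595.1, 192.0, 103.2]
orientation: [0.044, 0.706, -0.044, 0.706]
force: [0.3, -0.2, -1.9]
grip_width: 0.156
uvz [ 0.4  0.9 73.2]
Fuvz [ 0.32 -0.16 -1.94]
{'pos': [595.1, 192.0, 103.2], 't': 16.8667, 'toolx': [-0.0, -0.0, -1.0], 'jaw_deg': np.float64(82.83), 'F': [0.3, -0.19, -1.94], 'grip': 0.156, 'frac': [-0.0017, 0.0005, 0.0152], 'turn': -0.0022}
time: 17.17
position: [597.3, 191.8, 103.4]
orientation: [0.044, 0.706, -0.044, 0.706]
force: [-0.6, -0.1, -2.2]
grip_width: 0.157
uvz [ 2.6  1.  73.4]
Fuvz [-0.58 -0.21 -2.18]
{'pos': [597.3, 191.8, 103.4], 't': 17.1667, 'toolx': [0.0, -0.0, -1.0], 'jaw_deg': np.float64(82.83), 'F': [-0.6, -0.13, -2.18], 'grip': 0.157, 'turn': -0.002}
```

View pics/s13c.png

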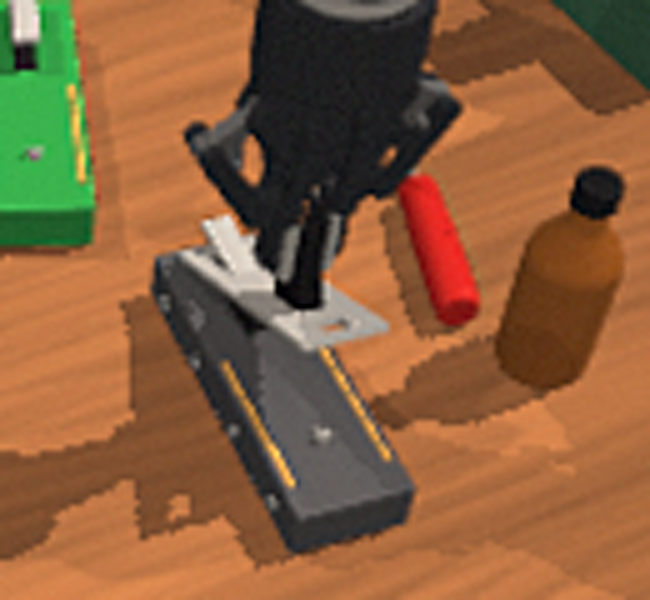

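```bash
python3 -m handwheel '[{"delta_pos":[0,0,0.002],"turn":0},{"delta_pos":[0,0,0.004],"turn":0},{"delta_pos":[0,0,0.005],"turn":0}]'; python3 -c "
from h import *
jplan()";  python3 -m handwheel '[{"delta_pos":[0,0,0.002],"turn":0},{"delta_pos":[0,0,0.003],"turn":0},{"delta_pos":[0,0,0.003],"turn":0}]'; python3 -c "
from h import *
jplan()"
```

```text
time: 17.42
position: [599.8, 191.4, 103.4]
orientation: [0.044, 0.706, -0.044, 0.706]
force: [-0.3, 0.5, -2.5]
grip_width: 0.159
uvz [ 5.1  1.  73.4]
Fuvz [-0.33  0.43 -2.48]
{'pos': [599.8, 191.4, 103.4], 't': 17.4167, 'toolx': [0.0, -0.0, -1.0], 'jaw_deg': np.float64(82.83), 'F': [-0.28, 0.47, -2.48], 'grip': 0.159, 'turn': -0.0022}
time: 17.67
position: [601.3, 191.2, 103.3]
orientation: [0.044, 0.706, -0.044, 0.706]
force: [0.1, 0.4, -2.2]
grip_width: 0.158
uvz [ 6.6  1.  73.3]
Fuvz [ 0.03  0.44 -2.23]
{'pos': [601.3, 191.2, 103.3], 't': 17.6667, 'toolx': [0.0, -0.0, -1.0], 'jaw_deg': np.float64(82.83), 'F': [0.08, 0.44, -2.23], 'grip': 0.158, 'turn': -0.0023}
```

```bash
python3 -m handwheel '[{"delta_pos":[0,0,0.002],"turn":0},{"delta_pos":[0,0,0.003],"turn":0},{"delta_pos":[0,0,0.003],"turn":0}]'; python3 -c "
from h import *
jplan()";  python3 -m handwheel '[{"delta_pos":[0,0,0.002],"turn":0},{"delta_pos":[0,0,0.003],"turn":0},{"delta_pos":[0,0,0.003],"turn":0}]'; python3 -c "
from h import *
jplan()"
```

```text
time: 17.92
position: [602.8, 191.1, 103.3]
orientation: [0.044, 0.706, -0.044, 0.706]
force: [0.8, -0.0, -1.7]
grip_width: 0.155
uvz [ 8.1  1.  73.3]
Fuvz [ 0.84  0.08 -1.75]
{'pos': [602.8, 191.1, 103.3], 't': 17.9167, 'toolx': [0.0, -0.0, -1.0], 'jaw_deg': np.float64(82.83), 'F': [0.84, -0.03, -1.75], 'grip': 0.155, 'turn': -0.002}
time: 18.17
position: [604.3, 190.8, 103.4]
orientation: [0.044, 0.706, -0.044, 0.706]
force: [0.5, -0.3, -2.6]
grip_width: 0.159
uvz [ 9.6  0.9 73.4]
Fuvz [ 0.53 -0.29 -2.62]
{'pos': [604.3, 190.8, 103.4], 't': 18.1667, 'toolx': [0.0, 0.0, -1.0], 'jaw_deg': np.float64(82.82), 'F': [0.49, -0.35, -2.62], 'grip': 0.159, 'turn': -0.0024}
```

Not yet at the stem; creep on, checking the force.

```bash
for i in 1; do python3 -m handwheel '[{"delta_pos":[0,0,0.001],"turn":0},{"delta_pos":[0,0,0.002],"turn":0},{"delta_pos":[0,0,0.003],"turn":0}]'; done; python3 -c "
from h import *
jplan()
s,f=shot('wrist','w14.png')"; python3 -m handwheel '[{"delta_pos":[0,0,0.001],"turn":0},{"delta_pos":[0,0,0.002],"turn":0},{"delta_pos":[0,0,0.002],"turn":0}]'; python3 -c "
from h import *
jplan()"
```

```text
time: 18.42
position: [605.4, 190.7, 103.2]
orientation: [0.044, 0.706, -0.044, 0.705]
force: [-0.7, 0.6, -2.7]
grip_width: 0.154
uvz [10.7  1.  73.2]
Fuvz [-0.78  0.52 -2.67]
{'pos': [605.4, 190.7, 103.2], 't': 18.4167, 'toolx': [-0.001, 0.0, -1.0], 'jaw_deg': np.float64(82.83), 'F': [-0.71, 0.62, -2.67], 'grip': 0.154, 'turn': -0.0022}
time: 18.72
position: [605.9, 190.6, 102.9]
orientation: [0.044, 0.706, -0.044, 0.705]
force: [-1.8, 0.5, -2.9]
grip_width: 0.158
uvz [11.3  0.9 72.9]
Fuvz [-1.84  0.25 -2.93]
{'pos': [605.9, 190.6, 102.9], 't': 18.7167, 'toolx': [-0.002, 0.0, -1.0], 'jaw_deg': np.float64(82.83), 'F': [-1.79, 0.48, -2.93], 'grip': 0.158, 'turn': -0.0022}
```

View pics/w14.png

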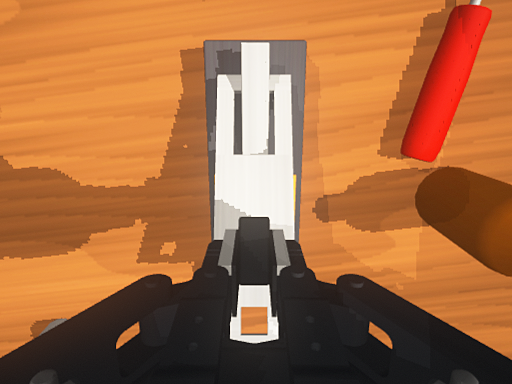

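```bash
python3 -m handwheel '[{"delta_pos":[0,0,0.001],"turn":0},{"delta_pos":[0,0,0.002],"turn":0},{"delta_pos":[0,0,0.002],"turn":0}]'; python3 -c "
from h import *
jplan()";  python3 -m handwheel '[{"delta_pos":[0,0,0.001],"turn":0},{"delta_pos":[0,0,0.002],"turn":0},{"delta_pos":[0,0,0.002],"turn":0}]'; python3 -c "
from h import *
jplan()"
```

```text
time: 18.97
position: [606.4, 190.6, 102.6]
orientation: [0.044, 0.707, -0.044, 0.705]
force: [-4.7, 0.2, -2.7]
grip_width: 0.159
uvz [11.8  0.9 72.6]
Fuvz [-4.68 -0.43 -2.69]
{'pos': [606.4, 190.6, 102.6], 't': 18.9667, 'toolx': [-0.003, -0.0, -1.0], 'jaw_deg': np.float64(82.83), 'F': [-4.7, 0.15, -2.69], 'grip': 0.159, 'turn': -0.0023}
time: 19.22
position: [607.1, 190.4, 102.1]
orientation: [0.044, 0.707, -0.044, 0.704]
force: [-4.3, 1.4, -4.2]
grip_width: 0.157
uvz [12.5  0.9 72.1]
Fuvz [-4.46  0.91 -4.21]
{'pos': [607.1, 190.4, 102.1], 't': 19.2167, 'toolx': [-0.004, -0.0, -1.0], 'jaw_deg': np.float64(82.83), 'F': [-4.31, 1.45, -4.21], 'grip': 0.157, 'turn': -0.0021}
```

```bash
python3 -m handwheel '[{"delta_pos":[0.001,0,0.002],"turn":0},{"delta_pos":[0.002,0,0.003],"turn":0},{"delta_pos":[0.003,0,0.004],"turn":0}]'; python3 -c "
from h import *
jplan()";  python3 -m handwheel '[{"delta_pos":[0.002,0,0.001],"turn":0},{"delta_pos":[0.003,0,0.003],"turn":0},{"delta_pos":[0.004,0,0.004],"turn":0}]'; python3 -c "
from h import *
jplan()
s,f=shot('wrist','w15.png')"
```

```text
time: 19.47
position: [608.9, 190.2, 100.5]
orientation: [0.044, 0.707, -0.044, 0.704]
force: [-5.0, 1.2, -4.0]
grip_width: 0.158
uvz [14.4  0.8 70.5]
Fuvz [-5.11  0.55 -4.05]
{'pos': [608.9, 190.2, 100.5], 't': 19.4667, 'toolx': [-0.005, -0.0, -1.0], 'jaw_deg': np.float64(82.83), 'F': [-5.0, 1.18, -4.05], 'grip': 0.158, 'turn': -0.0021}
time: 19.72
position: [611.0, 189.9, 98.6]
orientation: [0.044, 0.707, -0.044, 0.704]
force: [-5.6, 0.5, -4.4]
grip_width: 0.158
uvz [16.5  0.8 68.6]
Fuvz [-5.6  -0.17 -4.42]
{'pos': [611.0, 189.9, 98.6], 't': 19.7167, 'toolx': [-0.004, -0.0, -1.0], 'jaw_deg': np.float64(82.83), 'F': [-5.57, 0.53, -4.42], 'grip': 0.158, 'turn': -0.0022}
```

View pics/w15.png

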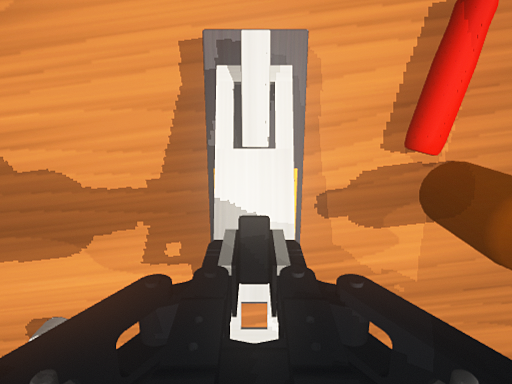

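```bash
python3 - <<'E'
from tf import *
s,f=pickle.load(open('w12.pkl','rb'))
U=np.array([(217,75),(291,75),(234,92),(275,92),(274.5,154),(234,154)])-.4
tfit(s,f,U,free=False)
U=np.array([(215.5,65),(293,65),(232.5,81.5),(276,81.5),(275.5,148),(232.5,148)])-.4
tfit(s,f,U,free=False)
E
```

```text
fit [ 8.450e-01 -1.349e+00 -4.130e-01  5.060e-01  1.000e-03] deg 29.02 [ 1.1  1.  -0.6  0.9  0.3 -1.2 -0.8 -1.2  0.7 -0.1 -0.6 -0.   0.8 -0.4]
nose_b du -81.7 dz -69.5 v -1.4
A_b du -73.0 dz -64.7 v -1.4
A_t du -74.9 dz -61.2 v -1.4
B_b du -38.0 dz -45.3 v -1.4
eye du -55.5 dz -55.0 v -1.4
fit [ 0.709 -1.709 -0.555  0.431 -0.004] deg 24.67 [ 1.1  0.1 -1.   0.   1.  -0.4 -1.1 -0.4 -0.1  0.1  0.1  0.1  0.7 -0.6]
nose_b du -87.6 dz -62.9 v -1.4
A_b du -78.5 dz -58.7 v -1.4
A_t du -80.2 dz -55.1 v -1.4
B_b du -42.2 dz -42.0 v -1.5
eye du -60.3 dz -50.4 v -1.5
```

```bash
python3 -m handwheel '[{"delta_pos":[0.002,0,0.0025],"turn":0},{"delta_pos":[0.004,0,0.005],"turn":0},{"delta_pos":[0.006,0,0.007],"turn":0}]'; python3 -c "
from h import *
jplan()";  python3 -m handwheel '[{"delta_pos":[0.0025,0,0.0015],"turn":0},{"delta_pos":[0.005,0,0.003],"turn":0},{"delta_pos":[0.007,0,0.0045],"turn":0}]'; python3 -c "
from h import *
jplan()"
```

```text
time: 20.02
position: [614.2, 189.5, 95.4]
orientation: [0.044, 0.708, -0.044, 0.704]
force: [-5.4, 1.6, -3.5]
grip_width: 0.161
uvz [19.7  0.8 65.4]
Fuvz [-5.53  0.92 -3.53]
{'pos': [614.2, 189.5, 95.4], 't': 20.0167, 'toolx': [-0.005, -0.0, -1.0], 'jaw_deg': np.float64(82.83), 'F': [-5.37, 1.6, -3.53], 'grip': 0.161, 'turn': -0.0021}
time: 20.27
position: [617.0, 189.2, 92.3]
orientation: [0.044, 0.707, -0.044, 0.704]
force: [-5.4, 1.0, -4.3]
grip_width: 0.161
uvz [22.4  0.9 62.3]
Fuvz [-5.49  0.35 -4.27]
{'pos': [617.0, 189.2, 92.3], 't': 20.2667, 'toolx': [-0.004, -0.0, -1.0], 'jaw_deg': np.float64(82.84), 'F': [-5.4, 1.03, -4.27], 'grip': 0.161, 'turn': -0.002}
```

```bash
python3 -m handwheel '[{"delta_pos":[0.003,0,0.002],"turn":0},{"delta_pos":[0.006,0,0.004],"turn":0},{"delta_pos":[0.008,0,0.0055],"turn":0}]'; python3 -c "
from h import *
jplan()";  python3 -m handwheel '[{"delta_pos":[0.002,0,0.0015],"turn":0},{"delta_pos":[0.004,0,0.003],"turn":0},{"delta_pos":[0.005,0,0.004],"turn":0}]'; python3 -c "
from h import *
import pickle
jplan()
s,f=shot('wrist','w16.png');pickle.dump((s,f),open('w16.pkl','wb'))"
```

```text
time: 20.52
position: [620.1, 188.8, 88.6]
orientation: [0.044, 0.707, -0.044, 0.705]
force: [-5.3, -0.1, -3.6]
grip_width: 0.158
uvz [25.6  0.8 58.6]
Fuvz [-5.21 -0.71 -3.61]
{'pos': [620.1, 188.8, 88.6], 't': 20.5167, 'toolx': [-0.003, -0.0, -1.0], 'jaw_deg': np.float64(82.83), 'F': [-5.26, -0.06, -3.61], 'grip': 0.158, 'turn': -0.002}
time: 20.77
position: [622.0, 188.5, 86.1]
orientation: [0.044, 0.707, -0.044, 0.705]
force: [-6.2, 0.1, -2.9]
grip_width: 0.159
uvz [27.5  0.9 56.1]
Fuvz [-6.13 -0.64 -2.89]
{'pos': [622.0, 188.5, 86.1], 't': 20.7667, 'toolx': [-0.003, -0.0, -1.0], 'jaw_deg': np.float64(82.83), 'F': [-6.16, 0.13, -2.89], 'grip': 0.159, 'turn': -0.0021}
```

View pics/w16.png

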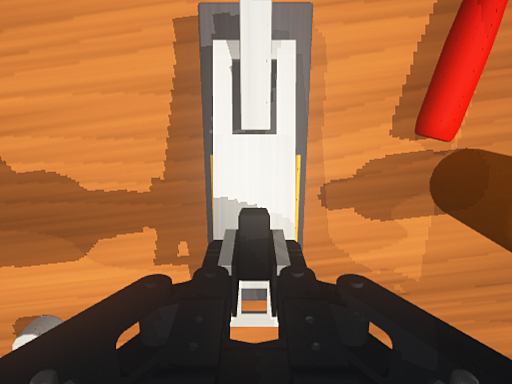

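```bash
python3 -m handwheel '[{"delta_pos":[0.003,0,-0.001],"turn":0},{"delta_pos":[0.007,0,-0.001],"turn":0},{"delta_pos":[0.01,0,-0.001],"turn":0},{"delta_pos":[0.01,0,-0.001],"turn":0}]'; python3 -c "
from h import *
jplan()";  python3 -m handwheel '[{"delta_pos":[0.002,0,0],"turn":0},{"delta_pos":[0.004,0,0],"turn":0},{"delta_pos":[0.006,0,0],"turn":0}]'; python3 -c "
from h import *
import pickle
jplan()"
```

```text
time: 21.15
position: [623.4, 188.5, 82.2]
orientation: [0.044, 0.705, -0.044, 0.707]
force: [-2.0, 0.1, -1.8]
grip_width: 0.156
uvz [28.9  1.  52.2]
Fuvz [-2.02 -0.13 -1.81]
{'pos': [623.4, 188.5, 82.2], 't': 21.15, 'toolx': [0.002, 0.0, -1.0], 'jaw_deg': np.float64(82.83), 'F': [-2.03, 0.12, -1.81], 'grip': 0.156, 'turn': -0.0023}
time: 21.4
position: [623.3, 188.5, 79.2]
orientation: [0.044, 0.705, -0.044, 0.706]
force: [-1.1, 0.8, -1.4]
grip_width: 0.158
uvz [28.8  1.  49.2]
Fuvz [-1.22  0.65 -1.41]
{'pos': [623.3, 188.5, 79.2], 't': 21.4, 'toolx': [0.002, 0.0, -1.0], 'jaw_deg': np.float64(82.83), 'F': [-1.13, 0.79, -1.41], 'grip': 0.158, 'turn': -0.0023}
```

```bash
python3 -m handwheel '[{"delta_pos":[0.002,0,0],"turn":0},{"delta_pos":[0.004,0,-0.001],"turn":0},{"delta_pos":[0.005,0,-0.001],"turn":0}]'; python3 -c "
from h import *
jplan()";  python3 -m handwheel '[{"delta_pos":[0.002,0,0],"turn":0},{"delta_pos":[0.004,0,0],"turn":0},{"delta_pos":[0.005,0,0],"turn":0}]'; python3 -c "
from h import *
import pickle
jplan()"
```

```text
time: 21.65
position: [622.4, 188.6, 76.2]
orientation: [0.044, 0.705, -0.044, 0.706]
force: [0.9, -0.2, -1.8]
grip_width: 0.155
uvz [27.9  0.9 46.2]
Fuvz [ 0.89 -0.04 -1.78]
{'pos': [622.4, 188.6, 76.2], 't': 21.65, 'toolx': [0.002, -0.0, -1.0], 'jaw_deg': np.float64(82.84), 'F': [0.88, -0.15, -1.78], 'grip': 0.155, 'turn': -0.002}
time: 21.9
position: [623.0, 188.6, 74.7]
orientation: [0.044, 0.705, -0.044, 0.707]
force: [1.7, -0.8, 0.7]
grip_width: 0.155
uvz [28.5  1.  44.7]
Fuvz [ 1.77 -0.54  0.67]
{'pos': [623.0, 188.6, 74.7], 't': 21.9, 'toolx': [0.002, 0.0, -1.0], 'jaw_deg': np.float64(82.83), 'F': [1.69, -0.76, 0.67], 'grip': 0.155, 'turn': -0.002}
```

```bash
python3 -m handwheel '[{"delta_pos":[0.0015,0,0],"turn":0},{"delta_pos":[0.003,0,0],"turn":0},{"delta_pos":[0.004,0,0],"turn":0}]'; python3 -c "
from h import *
jplan()";  python3 -m handwheel '[{"delta_pos":[0.002,0,-0.001],"turn":0},{"delta_pos":[0.004,0,-0.002],"turn":0},{"delta_pos":[0.005,0,-0.002],"turn":0}]'; python3 -c "
from h import *
import pickle
jplan()
s,f=shot('wrist','w17.png');pickle.dump((s,f),open('w17.pkl','wb'))
s,f=shot('scene','s17.png'); cv2.imwrite('pics/s17c.png',cv2.resize(f['pixels'][110:230,270:400],None,fx=5,fy=5,interpolation=cv2.INTER_CUBIC))"
```

```text
time: 22.15
position: [623.4, 188.6, 73.0]
orientation: [0.044, 0.704, -0.044, 0.707]
force: [2.5, -0.1, 2.3]
grip_width: 0.156
uvz [28.9  1.1 43. ]
Fuvz [2.45 0.18 2.31]
{'pos': [623.4, 188.6, 73.0], 't': 22.15, 'toolx': [0.004, 0.0, -1.0], 'jaw_deg': np.float64(82.83), 'F': [2.45, -0.13, 2.31], 'grip': 0.156, 'turn': -0.0023}
time: 22.4
position: [621.0, 188.9, 69.3]
orientation: [0.044, 0.706, -0.044, 0.706]
force: [3.0, 0.4, 0.4]
grip_width: 0.157
uvz [26.5  1.1 39.3]
Fuvz [2.9  0.81 0.44]
{'pos': [621.0, 188.9, 69.3], 't': 22.4, 'toolx': [0.0, 0.0, -1.0], 'jaw_deg': np.float64(82.82), 'F': [2.98, 0.44, 0.44], 'grip': 0.157, 'turn': -0.0024}
```

View pics/w17.png

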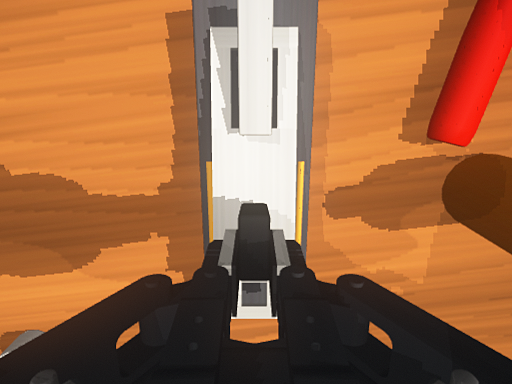

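View pics/s17c.png

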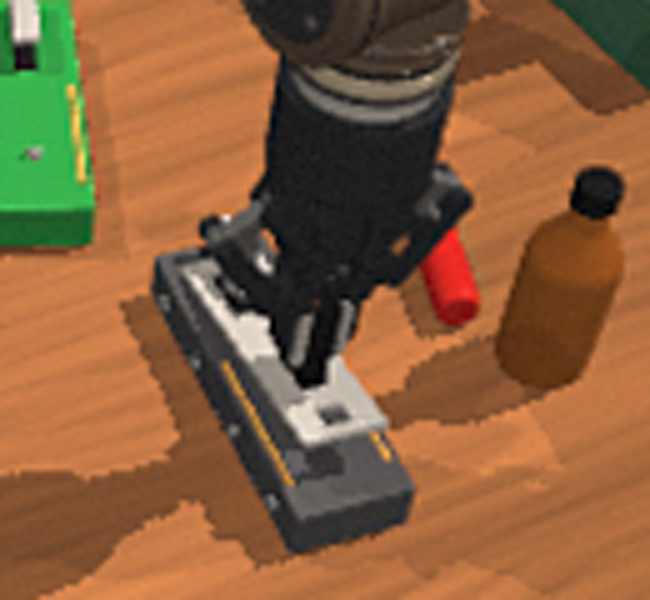

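```bash
python3 -m handwheel '[{"delta_pos":[0.003,0,-0.001],"turn":0},{"delta_pos":[0.006,0,-0.002],"turn":0},{"delta_pos":[0.008,0,-0.004],"turn":0},{"delta_pos":[0.009,0,-0.005],"turn":0}]'; python3 -c "
from h import *
jplan()";  python3 -m handwheel '[{"delta_pos":[0.003,0,-0.002],"turn":0},{"delta_pos":[0.005,0,-0.004],"turn":0},{"delta_pos":[0.007,0,-0.005],"turn":0},{"delta_pos":[0.007,0,-0.005],"turn":0}]'; python3 -c "
from h import *
import pickle
jplan()
s,f=shot('wrist','w18.png');pickle.dump((s,f),open('w18.pkl','wb'))
s,f=shot('scene','s18.png'); cv2.imwrite('pics/s18c.png',cv2.resize(f['pixels'][110:230,270:400],None,fx=5,fy=5,interpolation=cv2.INTER_CUBIC))"
```

```text
time: 22.83
position: [618.0, 189.1, 64.3]
orientation: [0.044, 0.706, -0.044, 0.705]
force: [2.8, -0.4, 1.7]
grip_width: 0.157
uvz [23.5  0.9 34.3]
Fuvz [ 2.82 -0.1   1.71]
{'pos': [618.0, 189.1, 64.3], 't': 22.8333, 'toolx': [-0.001, -0.0, -1.0], 'jaw_deg': np.float64(82.83), 'F': [2.79, -0.45, 1.71], 'grip': 0.157, 'turn': -0.0021}
time: 23.17
position: [615.5, 189.4, 60.9]
orientation: [0.044, 0.706, -0.044, 0.705]
force: [1.3, -0.7, 0.6]
grip_width: 0.159
uvz [21.   0.9 30.9]
Fuvz [ 1.41 -0.51  0.61]
{'pos': [615.5, 189.4, 60.9], 't': 23.1667, 'toolx': [-0.001, -0.0, -1.0], 'jaw_deg': np.float64(82.83), 'F': [1.34, -0.68, 0.61], 'grip': 0.159, 'turn': -0.0022}
```

View pics/w18.png

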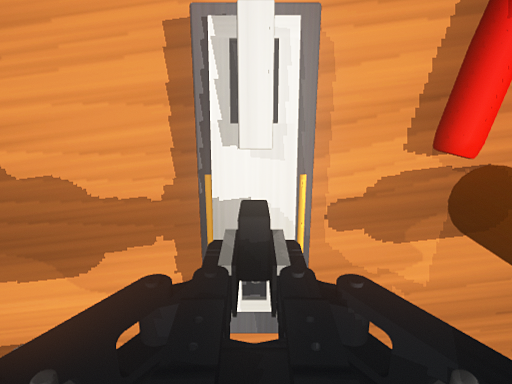

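View pics/s18c.png

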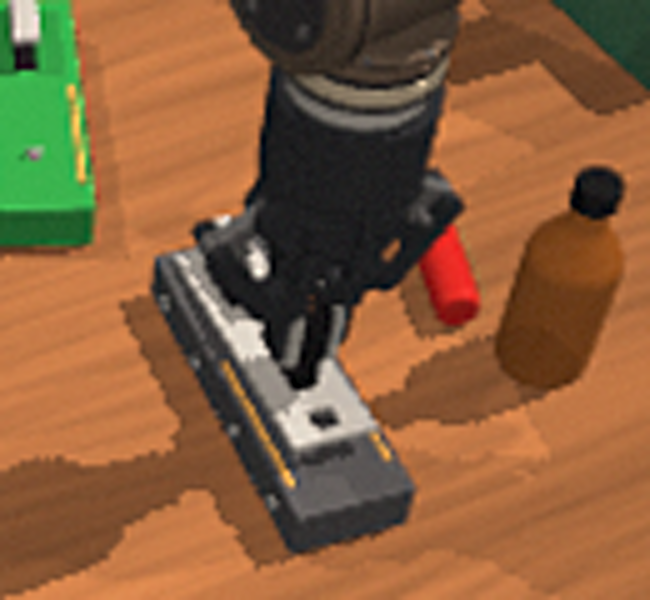

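```bash
python3 -c "
import cv2;im=cv2.imread('pics/w18.png')
cv2.imwrite('pics/w18c.png',cv2.resize(im[0:60,180:335],None,fx=5,fy=5,interpolation=cv2.INTER_CUBIC));cv2.imwrite('pics/w18d.png',cv2.resize(im[270:345,200:310],None,fx=6,fy=6,interpolation=cv2.INTER_CUBIC))"
```

```text
(no output)
```

View pics/w18c.png

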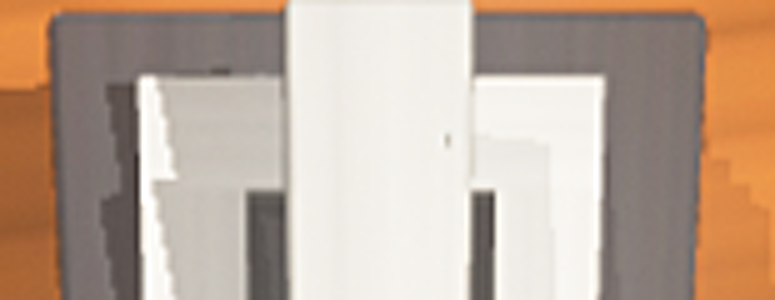

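View pics/w18d.png

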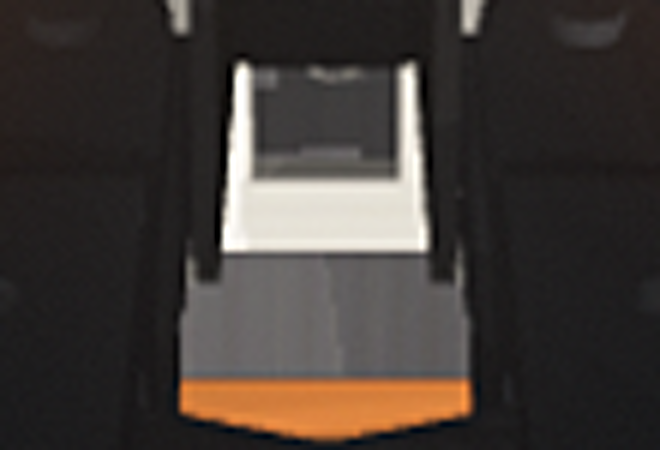

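```bash
python3 - <<'E'
from h import *
from fitw import *
s,f=pickle.load(open('w18.pkl','rb'))
for u in(-97,-95,-93): print('jig end',u,wproj(s,f,[jw(u,-32,0),jw(u,32,0)]).round(1).tolist())
for u in(-92,-90,-88,-86): print('nose',u,wproj(s,f,[jw(u,-22,4),jw(u,22,4)]).round(1).tolist())
print('dowel',wproj(s,f,[jw(51,0,7)]).round(1), 'far end',wproj(s,f,[jw(95,0,0)]).round(1))
# hole far edge (plate 43) & tail end rows for tail height h
th=np.arcsin(11/115.)
for u in (92,93,94,95): print('tailish',u)
E
```

```text
jig end -97 [[187.2, -5.2], [321.9, -5.5]]
jig end -95 [[187.5, -0.5], [321.7, -0.7]]
jig end -93 [[187.7, 4.2], [321.5, 3.9]]
nose -92 [[207.5, 4.2], [301.7, 4.0]]
nose -90 [[207.7, 9.0], [301.5, 8.8]]
nose -88 [[207.9, 13.7], [301.3, 13.5]]
nose -86 [[208.1, 18.4], [301.2, 18.2]]
dowel [[254.9 278.5]] far end [[254.9 333.6]]
tailish 92
tailish 93
tailish 94
tailish 95
```

```bash
python3 -m handwheel '[{"delta_pos":[0.003,0.0007,0.001],"turn":0},{"delta_pos":[0.006,0.0014,0.002],"turn":0},{"delta_pos":[0.008,0.0014,0.0026],"turn":0},{"delta_pos":[0.008,0.0014,0.0026],"turn":0}]'; python3 -c "
from h import *
import pickle
jplan()
s,f=shot('wrist','w19.png');pickle.dump((s,f),open('w19.pkl','wb'))
im=f['pixels'];cv2.imwrite('pics/w19d.png',np.vstack([cv2.resize(im[0:60,180:335],(700,260),interpolation=cv2.INTER_CUBIC),cv2.resize(im[270:345,180:335],(700,330),interpolation=cv2.INTER_CUBIC)]))"
```

```text
time: 23.6
position: [617.1, 189.7, 56.8]
orientation: [0.044, 0.706, -0.044, 0.705]
force: [0.6, -0.9, 0.2]
grip_width: 0.162
uvz [22.5  1.4 26.8]
Fuvz [ 0.74 -0.82  0.21]
{'pos': [617.1, 189.7, 56.8], 't': 23.6, 'toolx': [-0.001, -0.0, -1.0], 'jaw_deg': np.float64(82.85), 'F': [0.64, -0.9, 0.21], 'grip': 0.162, 'turn': -0.0016}
```

View pics/w19d.png

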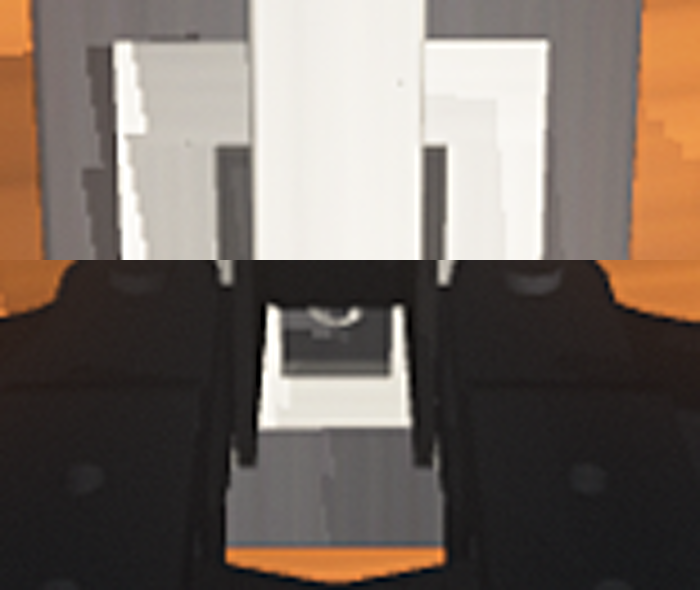

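```bash
python3 -m handwheel '[{"delta_pos":[0.002,0,0.001],"turn":0},{"delta_pos":[0.004,0,0.0016],"turn":0},{"delta_pos":[0.006,0,0.002],"turn":0},{"delta_pos":[0.006,0,0.002],"turn":0}]'; python3 -c "
from h import *
import pickle
jplan()
s,f=shot('wrist','w20.png');pickle.dump((s,f),open('w20.pkl','wb'))
im=f['pixels'];cv2.imwrite('pics/w20d.png',np.vstack([cv2.resize(im[0:60,180:335],(700,260),interpolation=cv2.INTER_CUBIC),cv2.resize(im[270:345,180:335],(700,330),interpolation=cv2.INTER_CUBIC)]))"
```

```text
time: 23.98
position: [618.2, 189.7, 53.9]
orientation: [0.044, 0.706, -0.044, 0.706]
force: [0.6, -1.4, -0.4]
grip_width: 0.16
uvz [23.6  1.5 23.9]
Fuvz [ 0.73 -1.32 -0.4 ]
{'pos': [618.2, 189.7, 53.9], 't': 23.9833, 'toolx': [-0.001, -0.0, -1.0], 'jaw_deg': np.float64(82.83), 'F': [0.56, -1.4, -0.4], 'grip': 0.16, 'turn': -0.0021}
```

View pics/w20d.png

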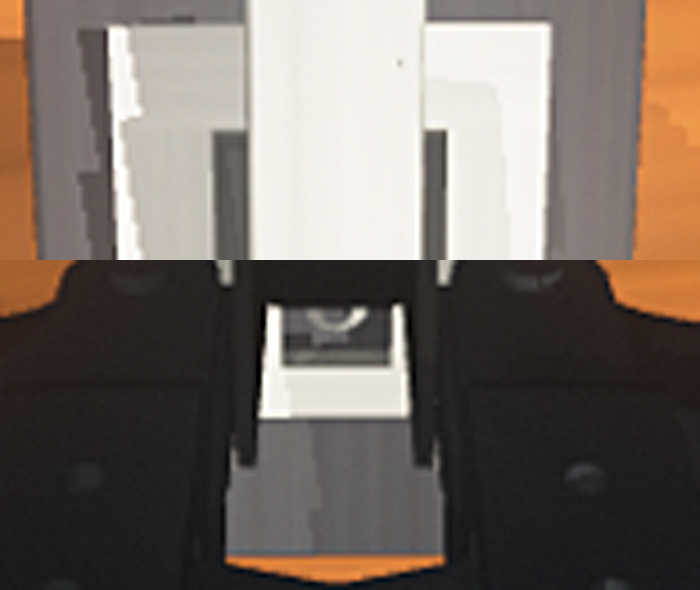

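```bash
python3 -m handwheel '[{"delta_pos":[0.002,0,0.001],"turn":0},{"delta_pos":[0.004,0,0.002],"turn":0},{"delta_pos":[0.004,0,0.002],"turn":0}]'; python3 -c "
from h import *
jplan()"; python3 -m handwheel '[{"delta_pos":[0.002,0,0.001],"turn":0},{"delta_pos":[0.004,0,0.001],"turn":0},{"delta_pos":[0.004,0,0.001],"turn":0}]'; python3 -c "
from h import *
import pickle
jplan()
s,f=shot('wrist','w21.png');pickle.dump((s,f),open('w21.pkl','wb'))
im=f['pixels'];cv2.imwrite('pics/w21d.png',np.vstack([cv2.resize(im[0:60,180:335],(700,260),interpolation=cv2.INTER_CUBIC),cv2.resize(im[270:345,180:335],(700,330),interpolation=cv2.INTER_CUBIC)]))"
```

```text
time: 24.28
position: [619.0, 189.7, 51.8]
orientation: [0.044, 0.706, -0.044, 0.705]
force: [-1.0, -0.7, -0.6]
grip_width: 0.156
uvz [24.4  1.6 21.8]
Fuvz [-0.87 -0.84 -0.62]
{'pos': [619.0, 189.7, 51.8], 't': 24.2833, 'toolx': [-0.001, -0.0, -1.0], 'jaw_deg': np.float64(82.83), 'F': [-0.97, -0.72, -0.62], 'grip': 0.156, 'turn': -0.0021}
time: 24.53
position: [619.2, 189.7, 51.6]
orientation: [0.044, 0.707, -0.044, 0.705]
force: [-5.8, -1.5, 7.3]
grip_width: 0.159
uvz [24.6  1.7 21.6]
Fuvz [-5.57 -2.2   7.25]
{'pos': [619.2, 189.7, 51.6], 't': 24.5333, 'toolx': [-0.003, -0.0, -1.0], 'jaw_deg': np.float64(82.84), 'F': [-5.8, -1.49, 7.25], 'grip': 0.159, 'turn': -0.0018}
```

View pics/w21d.png

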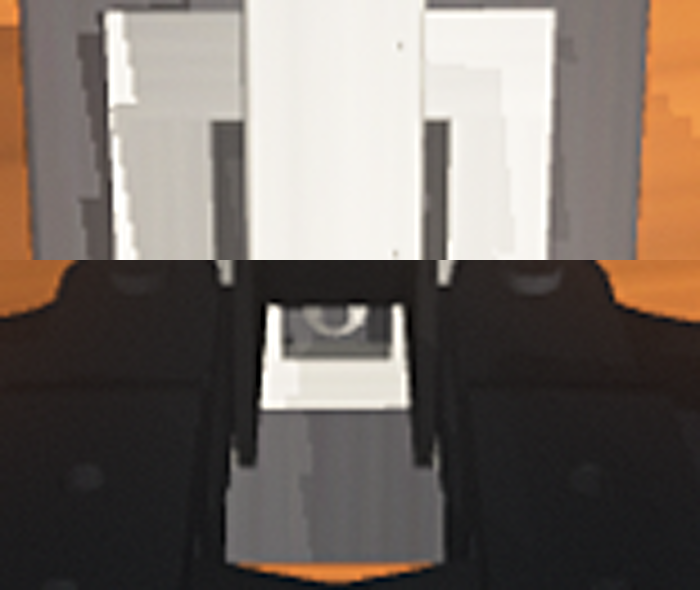

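```bash
python3 -m handwheel '[{"delta_pos":[-0.002,0,-0.001],"turn":0},{"delta_pos":[-0.003,0,-0.002],"turn":0},{"delta_pos":[-0.003,0,-0.003],"turn":0},{"delta_pos":[-0.003,0,-0.003],"turn":0}]'; python3 -c "
from h import *
jplan()
s,f=shot('scene','s22.png'); cv2.imwrite('pics/s22c.png',cv2.resize(f['pixels'][140:220,290:370],None,fx=7,fy=7,interpolation=cv2.INTER_CUBIC))"
```

```text
time: 24.92
position: [619.1, 189.8, 52.1]
orientation: [0.044, 0.705, -0.044, 0.706]
force: [1.7, -0.9, -1.1]
grip_width: 0.156
uvz [24.5  1.8 22.1]
Fuvz [ 1.82 -0.65 -1.15]
{'pos': [619.1, 189.8, 52.1], 't': 24.9167, 'toolx': [0.002, 0.0, -1.0], 'jaw_deg': np.float64(82.82), 'F': [1.72, -0.87, -1.15], 'grip': 0.156, 'turn': -0.0024}
```

View pics/s22c.png

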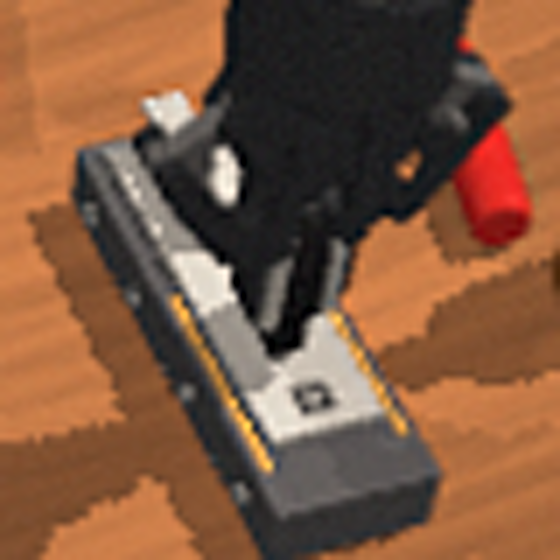

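```bash
python3 -m handwheel '[{"delta_pos":[0,0,0],"turn":0},{"delta_pos":[0,0,0],"turn":0},{"delta_pos":[0,0,0],"turn":0},{"delta_pos":[0,0,0],"turn":0}]' -0.3; python3 -c "
from h import *
jplan()
s,f=shot('wrist','w23.png')"; python3 -m handwheel '[{"delta_pos":[-0.02,0,0],"turn":0},{"delta_pos":[-0.06,0,0],"turn":0},{"delta_pos":[-0.12,0,0],"turn":0},{"delta_pos":[-0.18,0,0.02],"turn":0},{"delta_pos":[-0.2,0,0.06],"turn":0},{"delta_pos":[-0.22,0,0.1],"turn":0},{"delta_pos":[-0.22,0,0.1],"turn":0},{"delta_pos":[-0.22,0,0.1],"turn":0},{"delta_pos":[-0.22,0,0.1],"turn":0}]'; python3 -c "
from h import *
import pickle
jplan()
s,f=shot('wrist','w24.png');pickle.dump((s,f),open('w24.pkl','wb'))
s,f=shot('scene','s24.png'); cv2.imwrite('pics/s24c.png',cv2.resize(f['pixels'][130:220,285:375],None,fx=6,fy=6,interpolation=cv2.INTER_CUBIC))"
```

```text
time: 25.3
position: [618.3, 189.9, 51.7]
orientation: [0.044, 0.706, -0.044, 0.706]
force: [-0.0, -0.5, -0.5]
grip_width: 0.347
uvz [23.6  1.8 21.7]
Fuvz [ 0.06 -0.52 -0.5 ]
{'pos': [618.3, 189.9, 51.7], 't': 25.3, 'toolx': [-0.0, 0.0, -1.0], 'jaw_deg': np.float64(82.82), 'F': [-0.01, -0.52, -0.5], 'grip': 0.347, 'turn': -0.0023}
time: 26.1
position: [666.8, 183.6, 161.0]
orientation: [0.044, 0.707, -0.044, 0.705]
force: [0.6, 0.2, 0.0]
grip_width: 0.35
uvz [ 72.6   1.5 131. ]
Fuvz [0.54 0.26 0.02]
{'pos': [666.8, 183.6, 161.0], 't': 26.1, 'toolx': [-0.002, -0.0, -1.0], 'jaw_deg': np.float64(82.83), 'F': [0.56, 0.19, 0.02], 'grip': 0.35, 'turn': -0.0023}
```

View pics/s24c.png

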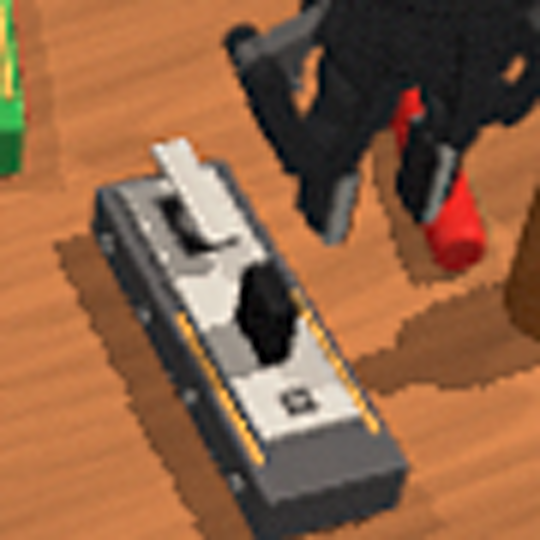

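View pics/w24.png

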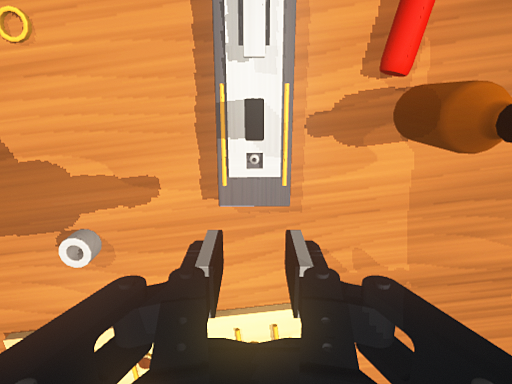

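```bash
python3 -c "
import cv2;im=cv2.imread('pics/w24.png')[0:215,205:305]
cv2.imwrite('pics/w24c.png',cv2.resize(im[120:],None,fx=6,fy=6,interpolation=cv2.INTER_CUBIC))"
python3 - <<'E'
from h import *
from fitw import *
s,f=pickle.load(open('w24.pkl','rb'))
for n,p in dict(far=(95,0,0),dowel=(51,0,7),tail_flat=(65,0,4),tail_up3=(65,0,7),hole_near=(44,0,4),hole_far=(58,0,4),B=(-39,10,4)).items(): print(n,wproj(s,f,[jw(*p)]).round(1).tolist())
print(wproj(s,f,[jw(65,-22,4),jw(65,22,4),jw(95,-32,0),jw(95,32,0)]).round(1).tolist())
E
```

```text
far [[253.8, 206.1]]
dowel [[253.7, 158.9]]
tail_flat [[253.8, 174.4]]
tail_up3 [[253.8, 175.2]]
hole_near [[253.7, 150.0]]
hole_far [[253.8, 166.4]]
B [[266.6, 42.3]]
[[228.1, 174.5], [279.5, 174.4], [218.0, 206.2], [289.7, 206.1]]
```

View pics/w24c.png

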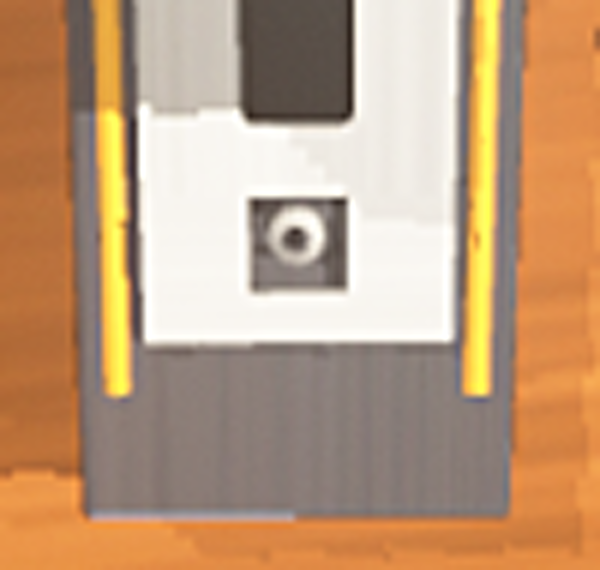

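```bash
python3 -c "
from h import *
s,f=shot('top','t25.png'); cv2.imwrite('pics/t25c.png',cv2.resize(f['pixels'][100:300,130:420],None,fx=2.5,fy=2.5,interpolation=cv2.INTER_CUBIC))
print(s['time'])"
```

```text
26.2
```

View pics/t25c.png

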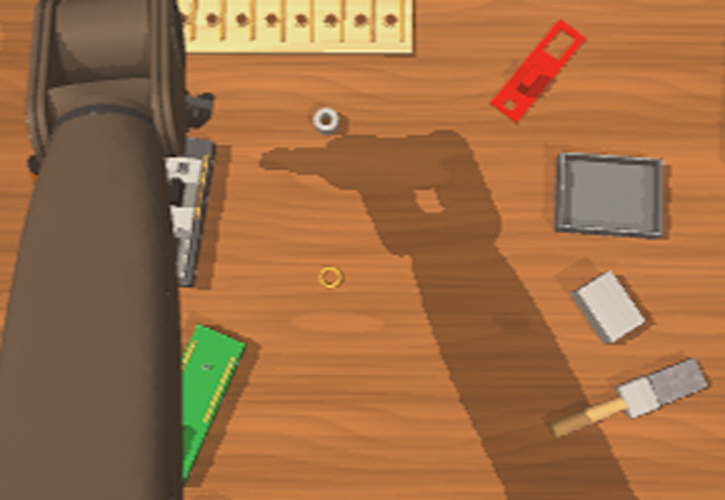

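```bash
python3 -c "
from h import *
print(ctrl.job_done()); print(ctrl.observe()['time'])"
```

```text
the job is handed in; nothing more can be done
None
the job is handed in; nothing more can be done
```

The strap plate is on the jig and the job was handed in at about 26 s. The hand-in reports no verdict, and I did not measure flatness separately.

**How it went**
- **Grip and tilt:** I pinched the black grip at 20 N, with the pads slightly toward the tail. The moves cannot tilt the tool, so I turned the plate in the pads. I slid its lip under the far end of the stud head and lifted, which brought it to about 29° nose down (2–4 N of contact).
- **Hook:** I took it out and round to the robot side, dropped the lip past the head end and slid it in under the head. The stem was felt at about 2 mm toward the dowel from the slot middle.
- **Level and seat:** I pulled lightly against the stem while lowering, then rested the nose on the jig and lowered the tail hole over the dowel. Then I let go and backed off.

**Forces:** The highest wrist readings between moves, with the plate's own weight of about 2.3 N left in, were about 7 N while tilted and about 9 N as it seated. Peaks inside a move were not seen.

**Last checks**
- **Position:** The dowel shows inside the hole with a gap all round. The hole's centre is about 1.5 to 2.4 mm too far along the jig, against the 6 mm allowed. Sideways it is within about 1 mm.
- **Flatness:** I judged the plate flat by eye and because nothing could be holding it up. In the last wrist picture its outline measured about 2% wider than predicted for a flat plate. I put that down to image blur and did not check it further.
- **Bystanders:** The ring, bush, tray, block and brush look unmoved in the last overhead picture. The arm hid the driver and bottle there. Other pictures showed them standing clear of the arm, but I did not measure them.

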